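Put the packing tools back into their foam modules

TASK

The shift is over: put the two box cutters, the blue marker and the pile of hang tags back into their shadow-foam modules on the plywood work shelf, each lying flat on the bottom of the cut-out that fits it, the red cutter over red foam, the yellow cutter over yellow. Each cutter's blade must lie in the narrow slot of its cut-out, where nobody can touch it. Do not shift or knock over the coffee mug or the roll of labels.

Things in the scene. Friction and masses are not known exactly. Their poses are not given: they have to be found in the camera images.
- red_cutter: Box cutter, red handle, bare metal blade, lying flat on the plywood work shelf (its top is 140 above the bench), 172 long, 18 wide, handle 12 high (its black slider rises to 20). Origin: underside, middle of the overall length. y axis runs along it: bare blade from y = -86 (tip) to -58, solid handle from y = -58 to 86. Grip across the 18 mm width at y = 14, the handle's middle. 70 g.
- yellow_cutter: Box cutter, yellow handle, bare metal blade, lying flat on the plywood work shelf (its top is 140 above the bench), 172 long, 18 wide, handle 12 high (its black slider rises to 20). Origin: underside, middle of the overall length. y axis runs along it: bare blade from y = -86 (tip) to -58, solid handle from y = -58 to 86. Grip across the 18 mm width at y = 14, the handle's middle. 70 g.
- marker_mid (a point): Blue-and-white round marker pen lying on its side, 138 long, 17 thick; it can roll. This point is the middle of the pen, on its axis, 9 above the surface it lies on; its y axis runs along the pen (x and z turn as it rolls). Either end may point either way. Grip it across, at its middle. 18 g.
- tags: Banded pile of cream-white hang tags, a flat block 91 (its x) x 56 (its y) x 19 high. Origin: underside, centre. Grip it across the 56 mm width. Either way round will do. 60 g.
- red_tray: Fixed foam module on the plywood work shelf, 206 (y) x 96 (x) x 22 high, dark with a red lower layer. Origin: underside, centre. Cut-out floor at z = 8, red: pocket 30 wide (x) from y = -64 to 92, then a blade slot 12 wide to y = -94. Stowed cutter: origin at x 0, y 0, z 8, its y axis along the module's +y. An open finger channel, floor z = 8, crosses the full width from y = -12 to 40.
- yellow_tray: Fixed foam module on the plywood work shelf, 206 (y) x 96 (x) x 22 high, dark with a yellow lower layer. Origin: underside, centre. Cut-out floor at z = 8, yellow: pocket 30 wide (x) from y = -64 to 92, then a blade slot 12 wide to y = -94. Stowed cutter: origin at x 0, y 0, z 8, its y axis along the module's +y. An open finger channel, floor z = 8, crosses the full width from y = -12 to 40.
- blue_tray: Fixed foam module for the marker, 206 (y) x 96 (x) x 22 high, dark with a blue lower layer. Origin: underside, centre. Pocket 152 long (y) x 29 wide (x), centred, floor at z = 8, blue. An open finger channel, floor z = 8, crosses the full width from y = -26 to 26.
- white_tray: Fixed foam module for the hang tags, 206 (y) x 96 (x) x 22 high, dark with a white lower layer. Origin: underside, centre. Pocket 104 long (y) x 68 wide (x), centred, floor at z = 14 (8 deep), white; no finger channel: stowed tags stand 11 proud, so grip only their upper half. The tags' long side goes along the module's y.
- label_roll: White roll of labels standing on its end among the tools, 72 across, 52 high; loose, to be left alone. Origin: underside, centre.
- coffee_mug: Black mug, 88 across, 106 high, handle to its -y; loose, stands on the bench at the left end of the raised plywood shelf, to be left alone. Origin: underside, about 20 from the cup's axis toward the handle.

How it is judged:
At the end, for the whole second after the job is handed in: Each thing is at rest in its own cut-out, at most 4 mm off its floor and along it within 0.2 rad: cutters within 9 mm of the stowed place in x and y, blade in the slot, red in red, yellow in yellow; marker centred in blue within 9 mm (x), 12 mm (y); tags centred in white within 12 mm (x of red_cutter in the frame of red_tray between -0.009 and 0.009 m and y of red_cutter in the frame of red_tray between -0.009 and 0.009 m and z of red_cutter in the frame of red_tray below 0.012 m and angle between the y axis of red_cutter and the y axis of red_tray, either way round below 0.2 rad and linear speed of each of red_cutter, yellow_cutter, tags below 0.02 m/s and x of yellow_cutter in the frame of yellow_tray between -0.009 and 0.009 m and y of yellow_cutter in the frame of yellow_tray between -0.009 and 0.009 m and z of yellow_cutter in the frame of yellow_tray below 0.012 m and angle between the y axis of yellow_cutter and the y axis of yellow_tray, either way round below 0.2 rad and x of marker_mid in the frame of blue_tray between -0.009 and 0.009 m and y of marker_mid in the frame of blue_tray between -0.012 and 0.012 m and z of marker_mid in the frame of blue_tray below 0.021 m and angle between the y axis of marker_mid and the y axis of blue_tray, either way round below 0.2 rad and x of tags in the frame of white_tray between -0.012 and 0.012 m and y of tags in the frame of white_tray between -0.012 and 0.012 m and z of tags in the frame of white_tray below 0.018 m and angle between the x axis of tags and the y axis of white_tray, either way round below 0.2 rad); the robot touches nothing.
It fails at once if the roll of labels is shifted by more than 30 mm (distance of label_roll from where it was at the start of the episode above 0.03 m).
It fails at once if the coffee mug is shifted by more than 30 mm (distance of coffee_mug from where it was at the start of the episode above 0.03 m).
It fails at once if the roll of labels is tipped (angle between label_roll's own z axis and vertical above 0.4 rad).
It fails at once if the coffee mug is tipped (angle between coffee_mug's own z axis and vertical above 0.4 rad).
It also fails if it takes over 99 s, if anything falls off the work surface, if the arm or the gripper's body presses on something with over 40 N, if the wrist force passes 120 N, or if a joint passes its speed limit or range.

ROBOT

A 6-joint arm with a two-finger parallel gripper is mounted at the origin on a cart in front of the work surface, level with it; the furniture and walls round the work are solid. World frame = base frame: x ahead of the robot, y to its left, z up, the work surface at z = 0. Lengths are in m, angles in rad, forces in N, time in s.
With the tool pointing down it reaches from about 0.25 to 0.85 m from the base axis. Payload 12.5 kg.
Tool frame: the origin (TCP) lies midway between the tips of the shut fingers; the grasp point (between the pads) lies 19 mm behind it; z points along the fingers, y is the line along which they close (so a half turn about z gives the same grasp; the last joint's range is limited). The gripper opens to 93 mm and grips with 3 to 60 N. Pads are 15 mm wide; open, the fingers measure 128 mm over their backs; the gripper's body (75 mm by 188 mm) begins 65 mm behind the grasp point.
Start: joints at [1.213, 0.351, 1.652, -0, 1.139, -0.085], TCP at [0.148, 0.53, 0.219] pointing down, gripper open.
Joint ranges: [-2.75, 2.75], [-0.79, 2.1], [0.01, 2.65], [-1.57, 4.71], [0.07, 3.14], [-2.87, 2.87]. Speed limits (rad/s): [2.22, 2.22, 2.79, 3.14, 3.14, 3.14].

INTERFACE

Orientations are given as a 3x3 rotation matrix whose columns are the frame's x, y, z axes.
In Python, from workcell import r, cams gives the robot as it stands.
- The arm moves only by the tool servo_tool, never from a script. Its argument "targets" is a list of rows, each an object of numbers: "tx", "ty", "tz": the shift along the tool's x, y, z scaled (see below); "rx", "ry", "rz": the turn, a rotation vector about the tool's x, y, z scaled (see below); "jaw": the closure, from 0 (fully open) to 1 (shut). A call has 1 to 20 rows; each row is the pose to reach, as a shift and turn from the pose commanded when the call began, along the tool's axes at that moment, turning the shorter way round; what a row does not reach only later rows make up. The controller multiplies each number of a shift by 300 mm and each number of a turn by 360 degrees. A row lasts 1/10 s, in which the tool goes at most 50 mm and 8.59 degrees, less where a joint would pass 70% of its speed; a pose out of reach is approached as far as the arm can. A call with a number of a shift or a turn outside -1 to 1 is refused whole. A call with a gripper value outside its range is refused whole. The fingers move at their own pace and stop on an object; "squeeze" is the grip in N (left out, the last holds). Time passes only in rows, so rows that repeat a pose let the fingers close. It gives the time, the measured TCP pose, the force, the opening and the grip force at its end, in the units of the state.
- r.get_obs(): the state, without advancing time (a new reading comes with each control period).
- cams.read_camera(name): name is "side" or "top"; returns a dict with "pixels" (384x512x3 uint8, red, green, blue), "z_map" (384x512 float32, m along the optical axis (not along the pixel's ray), 0 where there is no reading), "mtx" (3x3 intrinsics, pixels), "R" (3x3) and "t" (3): a world point X has camera coordinates R X + t. Camera axes: x right, y down, z forward; pixel columns grow to the right and rows downward; lengths in m; the calibration is good to about 2 mm. A picture is of the moment at which its call begins.
- r.close_job(): hands the job in; it is judged then, once.
The state is a dict: "time": time; "joints": joint angles; "dq": joint speeds; "joint_efforts": joint torques, N m; "tool_pos": TCP position; "orientation": TCP orientation; "ft_force": force on the tool from outside, world axes, zero at the start; "moment": the same for the moment, N m; "gripper_width": opening from 0.0 (shut) to 1.0 (fully open); "finger_force": force on a finger pad.
Only numpy, scipy, OpenCV 4.12 (cv2) and the standard library are available. Lean on these libraries where they do the work, as an engineer would, in place of code of your own. Each camera call takes 0.05 s, during which the arm holds its last target. There are 200 camera calls.

## Working session

There is one attempt and no reset: what is moved stays moved. The work goes in short steps, Python scripts to look and compute and a tool call to move; the robot and the scene stay as the last step left them, time stands still between calls to the robot, and variables do not carry over. Pictures are saved under pics/ and viewed, at most 14 in all, crops included, and the job is handed in when it is done.

Besides the shell and the picture viewer there is one more tool, called after "Request:" as name(argument=value, ...) on one line, values as JSON. servo_tool: Moves the arm, as the interface text tells. Shifts and turns lie within -1 to 1; 1 stands for 300 mm of shift or 360 degrees of turn. Its arguments: {"type":"object","properties":{"targets":{"type":"array","items":{"type":"object","properties":{"tx":{"type":"number"},"ty":{"type":"number"},"tz":{"type":"number"},"rx":{"type":"number"},"ry":{"type":"number"},"rz":{"type":"number"},"jaw":{"type":"number"}}}},"squeeze":{"type":"number"}},"required":["targets"]}

```bash
mkdir -p pics; ls
python3 - <<'E'
from workcell import r,cams
import cv2,numpy as np
for n in("top","side"):
    c=cams.read_camera(n); np.savez(f"{n}0.npz",**c)
    cv2.imwrite(f"pics/{n}0.png",cv2.resize(c["pixels"][:,:,::-1],(800,600),interpolation=cv2.INTER_CUBIC))
    print(n,c["mtx"].tolist(),(-c["R"].T@c["t"]).tolist(),c["R"].round(3).tolist())
print(r.get_obs())
E
```

```text
pics
top [[455.30692457943906, 0.0, 260.5861707960017], [0.0, 455.30692457943906, 187.32011974763205], [0.0, 0.0, 1.0]] [0.2425284735919333, 0.13124100605609101, 1.4810396784762057] [[0.009, -1.0, 0.022], [-0.981, -0.013, -0.191], [0.191, -0.019, -0.981]]
side [[438.1710714459279, 0.0, 247.14361604060377], [0.0, 438.1710714459279, 176.67040541237455], [0.0, 0.0, 1.0]] [0.2414165258152512, 1.4198827834991525, 0.8022941741885772] [[-0.976, -0.217, 0.021], [-0.118, 0.443, -0.889], [0.183, -0.87, -0.458]]
{'time': 0.1, 'joints': array([ 1.21344286e+00,  3.51195472e-01,  1.65235817e+00, -4.70072476e-05,
        1.13909723e+00, -8.46321136e-02]), 'dq': array([ 1.04255509e-03, -2.27194430e-04, -4.51082992e-04,  1.37680160e-03,
       -2.40447166e-03, -7.14580934e-05]), 'joint_efforts': array([ 1.88888398e-04, -4.98024559e+01, -2.85707384e+01,  6.99018873e-02,
        2.38567981e-02, -4.77107403e-05]), 'tool_pos': array([0.14803882, 0.52937905, 0.21814881]), 'orientation': array([[-9.63046754e-01,  2.69334070e-01, -3.30164195e-04],
       [ 2.69334269e-01,  9.63046229e-01, -1.00630325e-03],
       [ 4.69316333e-05, -1.05804161e-03, -9.99999439e-01]]), 'ft_force': array([0.86633941, 0.13275114, 0.33997977]), 'moment': array([-0.00560737, -0.03178695,  0.06418013]), 'finger_force': 0.0, 'gripper_width': 0.9992121366544976}
```

View pics/top0.png

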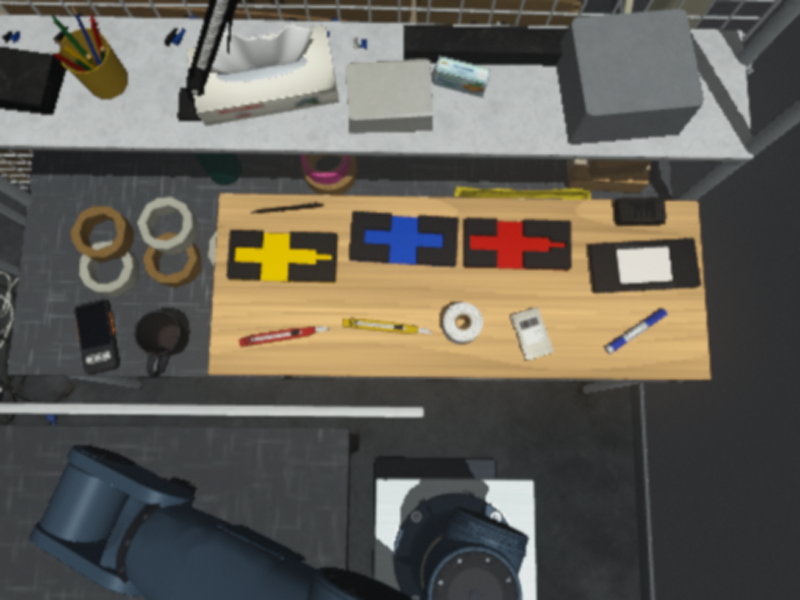

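View pics/side0.png

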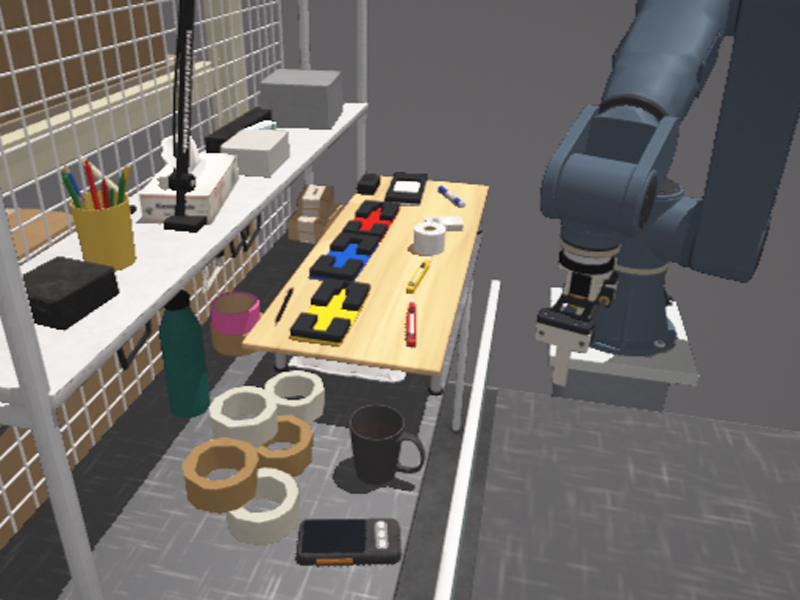

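The top view (800x600) shows the red cutter near (284,336), yellow cutter (386,327), roll (462,322), tags (531,333) and marker (636,330). The trays are yellow (282,256), blue (403,239), red (517,245) and white (643,265), with the mug at (162,335). Both blades and both slots point right (-y). A white rail crosses in front, and there is a shelf above and behind.

```bash
cat > h.py <<'E'
import numpy as np,cv2
def cloud(c):
    z=c["z_map"].astype(float); v,u=np.indices(z.shape); K=c["mtx"]
    P=np.stack([(u-K[0,2])/K[0,0]*z,(v-K[1,2])/K[1,1]*z,z],-1)
    return (P-c["t"])@c["R"]
def proj(c,X):
    p=np.atleast_2d(X)@c["R"].T+c["t"]; q=p@c["mtx"].T; return q[:,:2]/q[:,2:]
def plane_xy(c,uv,h):
    K=c["mtx"]; uv=np.atleast_2d(uv).astype(float)
    d=np.c_[(uv-[K[0,2],K[1,2]])/[K[0,0],K[1,1]],np.ones(len(uv))]@c["R"]; o=-c["R"].T@c["t"]
    return (o+d*((h-o[2])/d[:,2])[:,None])[:,:2]
def rect(p):
    (cx,cy),(w,h),a=cv2.minAreaRect(p.astype(np.float32)*1000)
    if w<h: w,h,a=h,w,a+90
    a=(a+90)%180-90   # angle of long side from +x, deg
    return [round(x,1) for x in (cx,cy,w,h,a)]
E
python3 - <<'E'
from h import *
for n in("top","side"):
    c=dict(np.load(n+"0.npz")); P=cloud(c); H=cv2.cvtColor(c["pixels"],cv2.COLOR_RGB2HSV); h,s,v=[H[...,i].astype(int) for i in range(3)]
    ws=(P[...,2]>.12)&(P[...,2]<.22)&(P[...,0]>.25)&(P[...,0]<.8)&(abs(P[...,1])<.75)&(c["z_map"]>0)
    M=dict(red=((h<8)|(h>172))&(s>150)&(v>90),yel=(h>22)&(h<33)&(s>190)&(v>110),blue=(h>105)&(h<130)&(s>130)&(v>60),white=(s<45)&(v>150),dark=(v<70)&(s<140))
    for k,m in M.items():
        m=(m&ws).astype(np.uint8)
        N,L,S,_=cv2.connectedComponentsWithStats(m)
        for i in range(1,N):
            if S[i,4]<40: continue
            p=P[L==i]; print(n,k,S[i,4],"uv",S[i,:4],"z(10,50,90)",np.percentile(p[:,2],[10,50,90]).round(3)*1000,"rect",rect(p[:,:2]),"mean",p.mean(0).round(4))
    w=ws&(h>8)&(h<22)&(s>60)&(s<180); p=P[w]; print(n,"wood z",np.percentile(p[:,2],[5,50,95]),np.percentile(p[:,0],[0.5,99.5]),np.percentile(p[:,1],[0.5,99.5]))
c=dict(np.load("top0.npz"));P=cloud(c)
for u,v in((320,263),(128,261),(330,70),(330,95),(400,98),(105,210),(450,90)): print((u,v),P[v,u].round(3))
E
```

```text
top red 860 uv [301 141  61  31] z(10,50,90) [146. 149. 153.] rect [600.0, -107.5, 183.8, 96.3, 86.8] mean [ 0.6014 -0.0963  0.1494]
top red 51 uv [181 210  20   7] z(10,50,90) [150. 154. 157.] rect [423.5, 309.8, 57.3, 14.4, -77.1] mean [0.423  0.3013 0.1535]
top yel 910 uv [150 149  62  31] z(10,50,90) [146. 149. 153.] rect [576.3, 349.4, 166.0, 101.4, -61.9] mean [0.5709 0.3568 0.1498]
top blue 825 uv [233 139  51  30] z(10,50,90) [146. 150. 154.] rect [607.4, 113.5, 151.8, 91.2, 88.9] mean [0.6082 0.1133 0.1497]
top blue 44 uv [414 199  12   9] z(10,50,90) [155. 157. 161.] rect [460.6, -366.9, 38.6, 9.5, -56.7] mean [ 0.46   -0.3657  0.1576]
top white 707 uv [395 158  35  23] z(10,50,90) [151. 155. 159.] rect [562.5, -351.0, 101.3, 67.2, -85.9] mean [ 0.5627 -0.3508  0.1551]
top white 402 uv [284 194  25  25] z(10,50,90) [190. 193. 196.] rect [441.4, 4.2, 70.6, 70.3, 64.4] mean [0.4411 0.0044 0.1928]
top white 464 uv [327 198  26  32] z(10,50,90) [156. 159. 163.] rect [426.4, -128.9, 88.4, 52.5, 18.3] mean [ 0.4232 -0.1297  0.1595]
top white 70 uv [400 207  16  12] z(10,50,90) [1
[... 3104 characters left out ...]
v [177 185  10  21] z(10,50,90) [147. 149. 151.] rect [667.9, 343.6, 121.6, 6.9, -82.0] mean [0.6669 0.346  0.149 ]
side dark 405 uv [109 195  22  38] z(10,50,90) [130. 167. 207.] rect [778.1, 514.8, 61.5, 29.4, 51.8] mean [0.7781 0.5174 0.1671]
side dark 392 uv [186 201  38  18] z(10,50,90) [153. 162. 164.] rect [570.7, 419.2, 95.5, 62.2, -1.0] mean [0.5696 0.4288 0.16  ]
side wood z [0.13497676 0.14045795 0.14412724] [0.34560253 0.78452124] [-0.46316666  0.47768502]
(320, 263) [ 0.308 -0.207 -0.768]
(128, 261) [0.283 0.492 0.117]
(330, 70) [ 0.785 -0.074  0.351]
(330, 95) [ 0.714 -0.072  0.35 ]
(400, 98) [ 0.71  -0.259  0.348]
(105, 210) [0.448 0.605 0.01 ]
(450, 90) [ 0.732 -0.392  0.355]
```

Run:
```python
from h import *
from workcell import r
o=r.get_obs(); R=o["orientation"]; T=o["tool_pos"]
box={ "redT":(.53,.67,-.23,.02),"blueT":(.54,.68,-.002,.225),"yelT":(.50,.64,.24,.47),"whiteT":(.495,.625,-.47,-.232),
"redC":(.37,.48,.2,.42),"yelC":(.38,.48,.07,.24),"tags":(.35,.48,-.2,-.07),"marker":(.38,.5,-.43,-.25),"roll":(.38,.5,-.05,.06)}
for n in("top","side"):
    c=dict(np.load(n+"0.npz")); P=cloud(c); H=cv2.cvtColor(c["pixels"],cv2.COLOR_RGB2HSV).astype(int); h,s,v=H[...,0],H[...,1],H[...,2]
    for k,(a,b,e,f) in box.items():
        m=(P[...,0]>a)&(P[...,0]<b)&(P[...,1]>e)&(P[...,1]<f)&(c["z_map"]>0)&(P[...,2]>.1475)&(P[...,2]<.21)
        if k[-1]=="T": m&=P[...,2]>.154
        m=m.astype(np.uint8); N,L,S,_=cv2.connectedComponentsWithStats(m,connectivity=8)
        if k[-1]!="T": m=(L==1+S[1:,4].argmax())
        p=P[m>0]
        print(n,k,len(p),rect(p[:,:2]),"z",np.percentile(p[:,2],[5,50,95]).round(4))
    m=(P[...,2]>.3)&(P[...,2]<.37)&(P[...,0]>.6)&(abs(P[...,1])<.5)&(c["z_map"]>0); p=P[m]
    for y in(-.35,-.1,.1,.35):
        q=p[abs(p[:,1]-y)<.05]; print(n,"shelf edge",y,np.percentile(q[:,0],[.3,1,3]).round(3) if len(q) else 0, q[:,2].min() if len(q) else 0)
    q=(P.reshape(-1,3)-T)@R; q=q[(c["z_map"].ravel()>0)&(abs(q[:,0])<.15)&(abs(q[:,1])<.15)]
    for z in np.arange(.0,.4,.025):
        g=q[(-q[:,2]>z)&(-q[:,2]<=z+.025)]
        if len(g)>5: print(n,"tool",round(z,3),len(g),g[:,:2].min(0).round(3),g[:,:2].max(0).round(3))
```

```text
top redT 1403 [600.9, -95.2, 227.7, 98.4, 89.2] z [0.1565 0.1628 0.1675]
top blueT 1355 [607.7, 113.6, 205.9, 99.4, 86.9] z [0.1568 0.1627 0.1674]
top yelT 1341 [570.2, 345.1, 206.8, 98.2, 89.1] z [0.1572 0.1628 0.1677]
top whiteT 1935 [561.3, -349.3, 208.6, 98.3, -86.1] z [0.1549 0.1614 0.1667]
top redC 316 [419.1, 340.4, 159.0, 22.2, -80.8] z [0.1485 0.1535 0.1591]
top yelC 300 [437.7, 149.3, 157.1, 21.7, 86.0] z [0.1492 0.1536 0.1591]
top tags 571 [426.4, -129.4, 89.6, 54.9, 18.5] z [0.1545 0.1594 0.164 ]
top marker 268 [434.9, -329.5, 139.6, 19.8, -57.6] z [0.1498 0.1565 0.1617]
top roll 508 [440.6, 4.5, 70.6, 70.6, -88.5] z [0.1623 0.1924 0.1969]
top shelf edge -0.35 [0.703 0.703 0.704] 0.3308939478587519
top shelf edge -0.1 [0.703 0.704 0.705] 0.3063308364725965
top shelf edge 0.1 [0.703 0.703 0.704] 0.30449952285015
top shelf edge 0.35 [0.703 0.703 0.704] 0.30337512805517547
top tool 0.075 11 [-0.035 -0.083] [-0.03  -0.037]
top tool 0.1 45 [-0.035 -0.091] [-0.021 -0.035]
top tool 0.125 43 [-0.035 -0.092] [-0.024 -0.064]
top tool 0.225 18 [-0.064 -0.038] [ 0.029 -0.002]
top too
[... 1281 characters left out ...]
 0.065]
side tool 0.05 89 [-0.009 -0.057] [0.01  0.068]
side tool 0.075 261 [-0.035 -0.081] [0.036 0.09 ]
side tool 0.1 577 [-0.036 -0.09 ] [0.036 0.097]
side tool 0.125 652 [-0.036 -0.093] [0.036 0.097]
side tool 0.15 186 [-0.035 -0.035] [0.035 0.036]
side tool 0.175 373 [-0.037 -0.036] [0.037 0.039]
side tool 0.2 435 [-0.04  -0.004] [0.041 0.044]
side tool 0.225 521 [-0.064 -0.008] [0.065 0.044]
side tool 0.25 730 [-0.064 -0.08 ] [0.068 0.054]
side tool 0.275 1105 [-0.068 -0.119] [0.072 0.054]
side tool 0.3 1703 [-0.066 -0.132] [0.072 0.05 ]
side tool 0.325 966 [-0.061 -0.147] [0.072 0.017]
side tool 0.35 980 [-0.056 -0.149] [ 0.07  -0.045]
side tool 0.375 719 [-0.04 -0.15] [ 0.067 -0.088]
```

```bash
cat >> h.py <<'E'
def profile(c,cen,ang,z,half,width,n=9,step=.001,across=False):
    """mean colour along a line at height z through cen (m), direction ang (deg)"""
    a=np.radians(ang); d=np.array([np.cos(a),np.sin(a)]); e=np.array([-d[1],d[0]])
    s=np.arange(-half,half+1e-9,step); w=np.linspace(-width,width,n)
    X=np.array(cen)+s[:,None,None]*d+w[None,:,None]*e
    uv=proj(c,np.c_[X.reshape(-1,2),np.full(X.size//2,z)]).astype(np.float32).reshape(len(s),n,2)
    col=cv2.remap(c["pixels"],uv[...,0],uv[...,1],cv2.INTER_CUBIC).astype(float).mean(1)
    return s,col
def edges(s,col,k=12):
    """outer half-level crossings (m) of colour distance from the background at the ends"""
    bg=np.where((s<0)[:,None],col[:k].mean(0),col[-k:].mean(0)); d=np.linalg.norm(col-bg,axis=1)
    d=cv2.GaussianBlur(d[:,None],(1,5),1)[:,0]; t=0.5*np.percentile(d,70)
    i=np.where(d>t)[0]; return s[i[0]],s[i[-1]]
E
python3 - <<'E'
from h import *
O={"redC":((.4191,.3404),99.2,.152,.11,.005),"yelC":((.4377,.1493),86,.152,.11,.005),"marker":((.4349,-.3295),-57,.149,.09,.005),
"tags":((.4264,-.1294),18.5,.159,.065,.015),"tagsW":((.4264,-.1294),108.5,.159,.05,.02),
"redT":((.600,-.1044),89.4,.162,.119,.03),"blueT":((.6077,.1136),87.1,.162,.110,.03),"yelT":((.5702,.3451),89.2,.162,.12,.03),"whiteT":((.5613,-.3493),93.9,.162,.12,.03)}
for n in("top","side"):
    c=dict(np.load(n+"0.npz"));P=cloud(c)
    for k,(cen,a,z,hf,w) in O.items():
        s,col=profile(c,cen,a,z,hf,w); lo,hi=edges(s,col); m=(lo+hi)/2
        ax=np.array([np.cos(np.radians(a)),np.sin(np.radians(a))])
        print(n,k,"edges",(lo,hi),"len",round(hi-lo,4),"centre",(np.array(cen)+m*ax).round(4),"world y of ends",(cen[1]+lo*ax[1]).round(4),(cen[1]+hi*ax[1]).round(4))
        if k in("redC","yelC") and n=="top":
            for i in list(range(14,len(s),7)): print("  ",round(s[i],3),col[i].round().astype(int),end="")
            print()
c=dict(np.load("side0.npz"));P=cloud(c)
m=(P[...,0]>.698)&(P[...,0]<.712)&(P[...,1]>-.2)&(P[...,1]<.45)&(P[...,2]>.15); q=P[m][:,2]; print("lip z",np.histogram(q,bins=np.arange(.15,.4,.01)))
E
```

```text
top redC edges (np.float64(-0.06299999999999996), np.float64(0.08000000000000017)) len 0.143 centre [0.4177 0.3488] world y of ends 0.2782 0.4194
   -0.096 [210 174 115]   -0.089 [193 162 113]   -0.082 [199 185 161]   -0.075 [200 188 168]   -0.068 [192 181 162]   -0.061 [156  82  65]   -0.054 [165  54  43]   -0.047 [169  54  44]   -0.04 [170  61  52]   -0.033 [134  80  73]   -0.026 [81 49 41]   -0.019 [108  63  55]   -0.012 [183 140 133]   -0.005 [186 135 128]   0.002 [181 136 129]   0.009 [182 137 130]   0.016 [179 126 119]   0.023 [180 139 133]   0.03 [175 133 126]   0.037 [179 131 125]   0.044 [176 133 126]   0.051 [152 112 106]   0.058 [135  82  76]   0.065 [128  56  48]   0.072 [145  56  46]   0.079 [178 104  71]   0.086 [222 185 123]   0.093 [221 184 123]   0.1 [220 184 122]   0.107 [220 183 121]
top yelC edges (np.float64(-0.11), np.float64(0.08000000000000017)) len 0.19 centre [0.4367 0.1343] world y of ends 0.0396 0.2291
   -0.096 [217 179 121]   -0.089 [209 178 131]   -0.082 [208 191 164]   -0.075 [203 190 170]   -0.068 [205 192 166]   -0.061 [188 158  46]   -0.054 [189 159
[... 2509 characters left out ...]
.07800000000000017)) len 0.126 centre [0.6085 0.1286] world y of ends 0.0657 0.1915
side yelT edges (np.float64(-0.09499999999999997), np.float64(0.09200000000000019)) len 0.187 centre [0.5702 0.3436] world y of ends 0.2501 0.4371
side whiteT edges (np.float64(-0.029999999999999916), np.float64(0.05700000000000016)) len 0.087 centre [ 0.5604 -0.3358] world y of ends -0.3792 -0.2924
lip z (array([  0,   0,   0,   0,   0,   0,   0,   0,   0,   0,   0,   0,   0,
         0,   0,   0,   0,   3, 178, 251, 116,   0,   0,   0]), array([0.15, 0.16, 0.17, 0.18, 0.19, 0.2 , 0.21, 0.22, 0.23, 0.24, 0.25,
       0.26, 0.27, 0.28, 0.29, 0.3 , 0.31, 0.32, 0.33, 0.34, 0.35, 0.36,
       0.37, 0.38, 0.39]))
```

```bash
cat > g.py <<'E'
import sys,numpy as np
from scipy.spatial.transform import Rotation as Ro
from workcell import r
def goal(a,tilt=0):
    a,t=np.radians([a,tilt]); y=np.array([np.cos(a),np.sin(a),0]); d=np.array([0,0,-1.])
    x=np.cross(y,d); z=d*np.cos(t)+y*np.sin(t); return np.c_[x,np.cross(z,x),z]
def rows(*goals):
    o=r.get_obs(); R=o["orientation"]; T=o["tool_pos"]
    print("t",round(o["time"],1),"tcp",T.round(4),"ya",np.degrees(np.arctan2(R[1,1],R[0,1])).round(1),"w",round(o["gripper_width"]*93,1),"f",round(o["finger_force"],1),o["ft_force"].round(1))
    for g in goals:
        s=R.T@(np.array(g[:3])-T)/.3; v=Ro.from_matrix(R.T@goal(*g[3:])).as_rotvec(degrees=True)/360
        print(g,"t",s.round(3).tolist(),"r",v.round(4).tolist(),"rows>=",int(max(np.ceil(np.linalg.norm(s)*6),np.ceil(np.linalg.norm(v)*360/8.59))))
if __name__=="__main__": rows(*eval("["+sys.argv[1]+"]"))
E
python3 g.py "(.418,.349,.215,9.2),(.418,.349,.18,9.2),(.418,.349,.144,9.2)"
```

```text
t 0.1 tcp [0.148  0.5294 0.2181] ya 74.4 w 92.9 f 0.0 [0.9 0.1 0.3]
(0.418, 0.349, 0.215, 9.2) t [-1.029, -0.337, 0.011] r [-0.0002, 0.0001, 0.181] rows>= 8
(0.418, 0.349, 0.18, 9.2) t [-1.029, -0.337, 0.127] r [-0.0002, 0.0001, 0.181] rows>= 8
(0.418, 0.349, 0.144, 9.2) t [-1.029, -0.336, 0.247] r [-0.0002, 0.0001, 0.181] rows>= 8
```

Slightly more than 300 mm on one axis, so I'll move most of the way first.

Request:
servo_tool(targets=[{"tx": -0.5, "ty": -0.17, "tz": 0, "rz": 0.09}, {"tx": -0.9, "ty": -0.3, "tz": 0, "rz": 0.181}, {"tx": -0.9, "ty": -0.3, "tz": 0, "rz": 0.181}, {"tx": -0.9, "ty": -0.3, "tz": 0, "rz": 0.181}, {"tx": -0.9, "ty": -0.3, "tz": 0, "rz": 0.181}, {"tx": -0.9, "ty": -0.3, "tz": 0, "rz": 0.181}, {"tx": -0.9, "ty": -0.3, "tz": 0, "rz": 0.181}, {"tx": -0.9, "ty": -0.3, "tz": 0, "rz": 0.181}, {"tx": -0.9, "ty": -0.3, "tz": 0, "rz": 0.181}, {"tx": -0.9, "ty": -0.3, "tz": 0, "rz": 0.181}])

```text
schema error: expected keys tx, ty, tz, rx, ry, rz, jaw
```

```bash
python3 g.py "(.418,.349,.18,9.2),(.418,.349,.144,9.2),(.418,.349,.20,9.2)"
```

```text
t 0.1 tcp [0.148  0.5294 0.2181] ya 74.4 w 92.9 f 0.0 [0.9 0.1 0.3]
(0.418, 0.349, 0.18, 9.2) t [-1.029, -0.337, 0.127] r [-0.0002, 0.0001, 0.181] rows>= 8
(0.418, 0.349, 0.144, 9.2) t [-1.029, -0.336, 0.247] r [-0.0002, 0.0001, 0.181] rows>= 8
(0.418, 0.349, 0.2, 9.2) t [-1.029, -0.337, 0.061] r [-0.0002, 0.0001, 0.181] rows>= 8
```

Request:
servo_tool(targets=[{"tx": -0.5, "ty": -0.17, "tz": 0, "rx": 0, "ry": 0, "rz": 0.09, "jaw": 0}, {"tx": -0.9, "ty": -0.3, "tz": 0, "rx": 0, "ry": 0, "rz": 0.181, "jaw": 0}, {"tx": -0.9, "ty": -0.3, "tz": 0, "rx": 0, "ry": 0, "rz": 0.181, "jaw": 0}, {"tx": -0.9, "ty": -0.3, "tz": 0, "rx": 0, "ry": 0, "rz": 0.181, "jaw": 0}, {"tx": -0.9, "ty": -0.3, "tz": 0, "rx": 0, "ry": 0, "rz": 0.181, "jaw": 0}, {"tx": -0.9, "ty": -0.3, "tz": 0, "rx": 0, "ry": 0, "rz": 0.181, "jaw": 0}, {"tx": -0.9, "ty": -0.3, "tz": 0, "rx": 0, "ry": 0, "rz": 0.181, "jaw": 0}, {"tx": -0.9, "ty": -0.3, "tz": 0, "rx": 0, "ry": 0, "rz": 0.181, "jaw": 0}, {"tx": -0.9, "ty": -0.3, "tz": 0, "rx": 0, "ry": 0, "rz": 0.181, "jaw": 0}, {"tx": -0.9, "ty": -0.3, "tz": 0, "rx": 0, "ry": 0, "rz": 0.181, "jaw": 0}, {"tx": -0.9, "ty": -0.3, "tz": 0, "rx": 0, "ry": 0, "rz": 0.181, "jaw": 0}])

```text
time: 1.2
tool_pos: [0.3837, 0.3703, 0.2185]
orientation: [[-0.163, 0.987, -0.0], [0.987, 0.163, -0.0], [-0.0, -0.0, -1.0]]
ft_force: [-0.7, 0.3, 0.2]
gripper_width: 1.002
finger_force: 0.0
```

```bash
python3 g.py "(.418,.349,.18,9.2),(.418,.349,.144,9.2),(.418,.349,.20,9.2)"
```

```text
t 1.2 tcp [0.3837 0.3703 0.2185] ya 9.4 w 93.2 f 0.0 [-0.7  0.3  0.2]
(0.418, 0.349, 0.18, 9.2) t [-0.089, 0.101, 0.128] r [-0.0, 0.0, 0.0004] rows>= 2
(0.418, 0.349, 0.144, 9.2) t [-0.089, 0.101, 0.248] r [-0.0, 0.0, 0.0004] rows>= 2
(0.418, 0.349, 0.2, 9.2) t [-0.089, 0.101, 0.062] r [-0.0, 0.0, 0.0004] rows>= 1
```

Request:
servo_tool(squeeze=25, targets=[{"tx": -0.089, "ty": 0.101, "tz": 0.06, "rx": 0, "ry": 0, "rz": 0, "jaw": 0}, {"tx": -0.089, "ty": 0.101, "tz": 0.13, "rx": 0, "ry": 0, "rz": 0, "jaw": 0.2}, {"tx": -0.089, "ty": 0.101, "tz": 0.19, "rx": 0, "ry": 0, "rz": 0, "jaw": 0.4}, {"tx": -0.089, "ty": 0.101, "tz": 0.248, "rx": 0, "ry": 0, "rz": 0, "jaw": 0.4}, {"tx": -0.089, "ty": 0.101, "tz": 0.248, "rx": 0, "ry": 0, "rz": 0, "jaw": 0.4}, {"tx": -0.089, "ty": 0.101, "tz": 0.248, "rx": 0, "ry": 0, "rz": 0, "jaw": 0.7}, {"tx": -0.089, "ty": 0.101, "tz": 0.248, "rx": 0, "ry": 0, "rz": 0, "jaw": 1}, {"tx": -0.089, "ty": 0.101, "tz": 0.248, "rx": 0, "ry": 0, "rz": 0, "jaw": 1}, {"tx": -0.089, "ty": 0.101, "tz": 0.248, "rx": 0, "ry": 0, "rz": 0, "jaw": 1}, {"tx": -0.089, "ty": 0.101, "tz": 0.248, "rx": 0, "ry": 0, "rz": 0, "jaw": 1}, {"tx": -0.089, "ty": 0.101, "tz": 0.248, "rx": 0, "ry": 0, "rz": 0, "jaw": 1}, {"tx": -0.089, "ty": 0.101, "tz": 0.248, "rx": 0, "ry": 0, "rz": 0, "jaw": 1}])

```text
time: 2.4
tool_pos: [0.4181, 0.3488, 0.1444]
orientation: [[-0.16, 0.987, 0.0], [0.987, 0.16, 0.0], [0.0, 0.0, -1.0]]
ft_force: [0.1, -0.4, 0.9]
gripper_width: 0.195
finger_force: 25.0
```

```bash
python3 g.py "(.418,.349,.20,9.2),(.50,.25,.20,4,0),(.56,.02,.20,-.6,6)"
```

```text
t 2.4 tcp [0.4181 0.3488 0.1444] ya 9.2 w 18.2 f 25.0 [ 0.1 -0.4  0.9]
(0.418, 0.349, 0.2, 9.2) t [0.001, -0.0, -0.185] r [0.0, -0.0, 0.0] rows>= 2
(0.5, 0.25, 0.2, 4, 0) t [-0.369, 0.217, -0.185] r [0.0, -0.0, 0.0145] rows>= 3
(0.56, 0.02, 0.2, -0.6, 6) t [-1.157, 0.291, -0.185] r [-0.0166, -0.0014, 0.0272] rows>= 8
```

Request:
servo_tool(targets=[{"tx": 0, "ty": 0, "tz": -0.1, "rx": 0, "ry": 0, "rz": 0, "jaw": 1}, {"tx": 0, "ty": 0, "tz": -0.2, "rx": 0, "ry": 0, "rz": 0, "jaw": 1}, {"tx": -0.1, "ty": 0.06, "tz": -0.2, "rx": 0, "ry": 0, "rz": 0.01, "jaw": 1}, {"tx": -0.25, "ty": 0.14, "tz": -0.2, "rx": -0.005, "ry": -0.001, "rz": 0.0145, "jaw": 1}, {"tx": -0.4, "ty": 0.22, "tz": -0.2, "rx": -0.016, "ry": -0.001, "rz": 0.027, "jaw": 1}, {"tx": -0.55, "ty": 0.25, "tz": -0.2, "rx": -0.016, "ry": -0.001, "rz": 0.027, "jaw": 1}, {"tx": -0.7, "ty": 0.26, "tz": -0.2, "rx": -0.016, "ry": -0.001, "rz": 0.027, "jaw": 1}, {"tx": -0.85, "ty": 0.26, "tz": -0.2, "rx": -0.016, "ry": -0.001, "rz": 0.027, "jaw": 1}, {"tx": -0.98, "ty": 0.26, "tz": -0.2, "rx": -0.016, "ry": -0.001, "rz": 0.027, "jaw": 1}, {"tx": -0.98, "ty": 0.26, "tz": -0.2, "rx": -0.016, "ry": -0.001, "rz": 0.027, "jaw": 1}, {"tx": -0.98, "ty": 0.26, "tz": -0.2, "rx": -0.016, "ry": -0.001, "rz": 0.027, "jaw": 1}])

```text
time: 3.5
tool_pos: [0.5421, 0.0705, 0.2041]
orientation: [[0.011, 0.995, 0.1], [1.0, -0.011, 0.001], [0.002, 0.1, -0.995]]
ft_force: [0.0, 0.1, -1.5]
gripper_width: 0.194
finger_force: 25.0
```

```bash
python3 g.py "(.6,-.0904,.2,-.6,6),(.6,-.0904,.153,-.6,6)"
python3 - <<'E'
from workcell import cams
from h import *
c=cams.read_camera("side"); np.savez("side1.npz",**c); c2=cams.read_camera("top"); np.savez("top1.npz",**c2)
a=cv2.resize(c["pixels"][90:230,170:310,::-1],(400,400),interpolation=cv2.INTER_CUBIC)
b=cv2.resize(c2["pixels"][110:250,170:310,::-1],(400,400),interpolation=cv2.INTER_CUBIC)
cv2.imwrite("pics/c1.png",np.hstack([a,b]))
E
```

```text
t 3.5 tcp [0.5421 0.0705 0.2041] ya -0.6 w 18.1 f 25.0 [ 0.   0.1 -1.5]
(0.6, -0.0904, 0.2, -0.6, 6) t [-0.534, 0.196, 0.032] r [-0.0007, -0.0004, -0.0001] rows>= 4
(0.6, -0.0904, 0.153, -0.6, 6) t [-0.535, 0.181, 0.188] r [-0.0007, -0.0004, -0.0001] rows>= 4
```

View pics/c1.png

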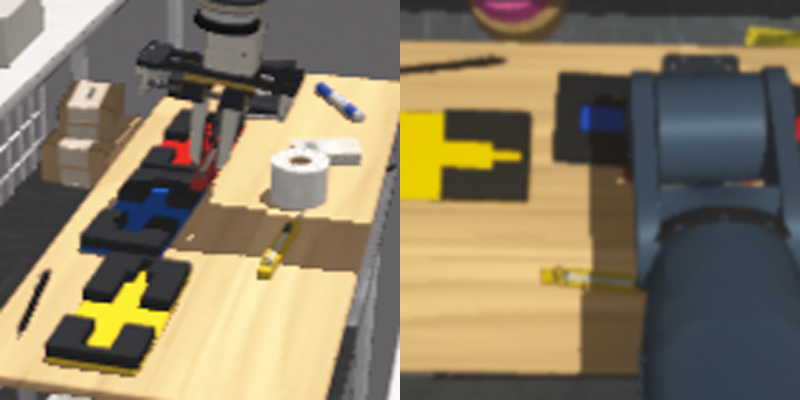

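The left crop shows the red cutter held between the fingers near (205,170), above the blue module. In the right crop the arm hides most of the top view. I'll check the cutter's rear end against the TCP in the side cloud.

Run:
```python
from h import *
T=np.array([.5421,.0705,.2041])
for n in("side1","top1"):
    c=dict(np.load(n+".npz"));P=cloud(c);H=cv2.cvtColor(c["pixels"],cv2.COLOR_RGB2HSV).astype(int)
    q=P-T; m=(abs(q[...,0])<.03)&(q[...,1]>-.12)&(q[...,1]<.12)&(q[...,2]>-.015)&(q[...,2]<.03)&(c["z_map"]>0)
    m&=((H[...,0]<10)|(H[...,0]>170))&(H[...,1]>90)
    p=q[m]; print(n,len(p)); 
    if len(p): print(np.percentile(p[:,1],[0,2,50,98,100]).round(4),np.percentile(p[:,2],[2,50,98]).round(4),np.percentile(p[:,0],[2,50,98]).round(4),rect(p[:,:2]))
    if n=="side1":
        s,col=profile(c,T[:2]+[0,.07],90,T[2]+.004,.03,.004); 
        for i in range(0,61,3): print(round(s[i]+.07,3),col[i].round().astype(int),end=" ")
```

```text
side1 64
[-0.0617 -0.0406  0.037   0.0716  0.0721] [-0.0022  0.0077  0.0209] [-0.0095 -0.0016  0.0093] [6.1, 6.0, 132.6, 28.0, -79.8]
0.04 [73 55 55] 0.043 [75 56 55] 0.046 [81 52 51] 0.049 [88 48 47] 0.052 [96 44 42] 0.055 [103  40  38] 0.058 [106  39  37] 0.061 [108  38  37] 0.064 [111  36  36] 0.067 [112  35  35] 0.07 [112  35  35] 0.073 [113  35  34] 0.076 [113  34  34] 0.079 [106  34  34] 0.082 [93 33 33] 0.085 [73 32 33] 0.088 [52 30 32] 0.091 [40 29 31] 0.094 [31 29 30] 0.097 [27 28 30] 0.1 [27 28 29] top1 7
[0.0692 0.0692 0.0693 0.0722 0.0722] [0.0039 0.0075 0.0118] [-0.0069 -0.0016  0.0043] [-1.2, 70.7, 12.0, 2.9, 1.0]
```

```bash
python3 g.py "(.6,-.0904,.2,-.6,4),(.6,-.0904,.175,-.6,3),(.6,-.0904,.1535,-.6,2)"
```

```text
t 3.6 tcp [0.5419 0.0718 0.2041] ya -0.5 w 18.0 f 25.0 [-0.2 -0.2 -0.8]
(0.6, -0.0904, 0.2, -0.6, 4) t [-0.539, 0.196, 0.032] r [0.0048, -0.0004, 0.0003] rows>= 4
(0.6, -0.0904, 0.175, -0.6, 3) t [-0.539, 0.187, 0.115] r [0.0076, -0.0004, 0.0003] rows>= 4
(0.6, -0.0904, 0.1535, -0.6, 2) t [-0.54, 0.18, 0.186] r [0.0104, -0.0004, 0.0003] rows>= 4
```

Request:
servo_tool(targets=[{"tx": -0.15, "ty": 0.06, "tz": 0.01, "rx": 0.002, "ry": 0, "rz": 0, "jaw": 1}, {"tx": -0.3, "ty": 0.12, "tz": 0.02, "rx": 0.004, "ry": 0, "rz": 0, "jaw": 1}, {"tx": -0.45, "ty": 0.18, "tz": 0.03, "rx": 0.005, "ry": 0, "rz": 0, "jaw": 1}, {"tx": -0.539, "ty": 0.196, "tz": 0.032, "rx": 0.005, "ry": 0, "rz": 0, "jaw": 1}, {"tx": -0.539, "ty": 0.196, "tz": 0.032, "rx": 0.005, "ry": 0, "rz": 0, "jaw": 1}, {"tx": -0.539, "ty": 0.196, "tz": 0.032, "rx": 0.005, "ry": 0, "rz": 0, "jaw": 1}, {"tx": -0.539, "ty": 0.191, "tz": 0.07, "rx": 0.006, "ry": 0, "rz": 0, "jaw": 1}, {"tx": -0.539, "ty": 0.187, "tz": 0.115, "rx": 0.0076, "ry": 0, "rz": 0, "jaw": 1}, {"tx": -0.539, "ty": 0.184, "tz": 0.15, "rx": 0.009, "ry": 0, "rz": 0, "jaw": 1}, {"tx": -0.539, "ty": 0.18, "tz": 0.175, "rx": 0.0104, "ry": 0, "rz": 0, "jaw": 1}, {"tx": -0.539, "ty": 0.18, "tz": 0.186, "rx": 0.0104, "ry": 0, "rz": 0, "jaw": 1}, {"tx": -0.539, "ty": 0.18, "tz": 0.186, "rx": 0.0104, "ry": 0, "rz": 0, "jaw": 1}, {"tx": -0.539, "ty": 0.18, "tz": 0.186, "rx": 0.0104, "ry": 0, "rz": 0, "jaw": 1}])

```text
time: 4.9
tool_pos: [0.6002, -0.0911, 0.1539]
orientation: [[0.009, 0.999, 0.036], [1.0, -0.009, 0.002], [0.002, 0.036, -0.999]]
ft_force: [-0.8, -0.0, -0.1]
gripper_width: 0.197
finger_force: 25.0
```

```bash
python3 g.py "(.6,-.0904,.153,-.6,2),(.6,-.0904,.2,-.6,2)"
```

```text
t 4.9 tcp [ 0.6002 -0.0911  0.1539] ya -0.5 w 18.4 f 25.0 [-0.8 -0.  -0.1]
(0.6, -0.0904, 0.153, -0.6, 2) t [0.002, -0.001, 0.003] r [0.0001, -0.0003, 0.0002] rows>= 1
(0.6, -0.0904, 0.2, -0.6, 2) t [0.003, 0.005, -0.153] r [0.0001, -0.0003, 0.0002] rows>= 1
```

Request:
servo_tool(targets=[{"tx": 0, "ty": 0, "tz": 0.003, "rx": 0, "ry": 0, "rz": 0, "jaw": 1}, {"tx": 0, "ty": 0, "tz": 0.003, "rx": 0, "ry": 0, "rz": 0, "jaw": 0.7}, {"tx": 0, "ty": 0, "tz": 0.003, "rx": 0, "ry": 0, "rz": 0, "jaw": 0.7}, {"tx": 0, "ty": 0, "tz": 0.003, "rx": 0, "ry": 0, "rz": 0, "jaw": 0.7}, {"tx": 0, "ty": 0, "tz": -0.05, "rx": 0, "ry": 0, "rz": 0, "jaw": 0.7}, {"tx": 0, "ty": 0, "tz": -0.1, "rx": 0, "ry": 0, "rz": 0, "jaw": 0.7}, {"tx": 0, "ty": 0, "tz": -0.17, "rx": 0, "ry": 0, "rz": 0, "jaw": 0.5}, {"tx": 0.1, "ty": -0.1, "tz": -0.22, "rx": 0, "ry": 0, "rz": 0, "jaw": 0.5}, {"tx": 0.3, "ty": -0.25, "tz": -0.22, "rx": 0.005, "ry": 0, "rz": 0, "jaw": 0.5}, {"tx": 0.45, "ty": -0.4, "tz": -0.22, "rx": 0.005, "ry": 0, "rz": 0.01, "jaw": 0.5}, {"tx": 0.6, "ty": -0.53, "tz": -0.22, "rx": 0.005, "ry": 0, "rz": 0.01, "jaw": 0.5}, {"tx": 0.75, "ty": -0.53, "tz": -0.22, "rx": 0.005, "ry": 0, "rz": 0.01, "jaw": 0.5}, {"tx": 0.83, "ty": -0.53, "tz": -0.22, "rx": 0.005, "ry": 0, "rz": 0.01, "jaw": 0.5}, {"tx": 0.83, "ty": -0.53, "tz": -0.22, "rx": 0.005, "ry": 0, "rz": 0.01, "jaw": 0.5}, {"tx": 0.83, "ty": -0.53, "tz": -0.22, "rx": 0.005, "ry": 0, "rz": 0.01, "jaw": 0.5}, {"tx": 0.83, "ty": -0.53, "tz": -0.22, "rx": 0.005, "ry": 0, "rz": 0.01, "jaw": 0.5}])

```text
time: 6.5
tool_pos: [0.4414, 0.1585, 0.215]
orientation: [[0.072, 0.997, 0.004], [0.997, -0.072, 0.003], [0.003, 0.004, -1.0]]
ft_force: [-0.2, -0.9, 0.2]
gripper_width: 0.501
finger_force: 0.0
```

```bash
python3 g.py "(.4383,.1576,.2,-4),(.4383,.1576,.144,-4),(.4383,.1576,.2,-4)"
python3 - <<'E'
from workcell import cams
from h import *
c=cams.read_camera("side"); np.savez("side2.npz",**c); c2=cams.read_camera("top"); np.savez("top2.npz",**c2)
a=cv2.resize(c["pixels"][90:230,170:310,::-1],(400,400),interpolation=cv2.INTER_CUBIC)
b=cv2.resize(c2["pixels"][100:240,270:410,::-1],(400,400),interpolation=cv2.INTER_CUBIC)
cv2.imwrite("pics/c2.png",np.hstack([a,b]))
E
```

```text
t 6.5 tcp [0.4414 0.1585 0.215 ] ya -4.1 w 46.6 f 0.0 [-0.2 -0.9  0.2]
(0.4383, 0.1576, 0.2, -4) t [-0.004, -0.01, 0.05] r [0.0007, -0.0005, -0.0003] rows>= 1
(0.4383, 0.1576, 0.144, -4) t [-0.005, -0.011, 0.236] r [0.0007, -0.0005, -0.0003] rows>= 2
(0.4383, 0.1576, 0.2, -4) t [-0.004, -0.01, 0.05] r [0.0007, -0.0005, -0.0003] rows>= 1
```

View pics/c2.png

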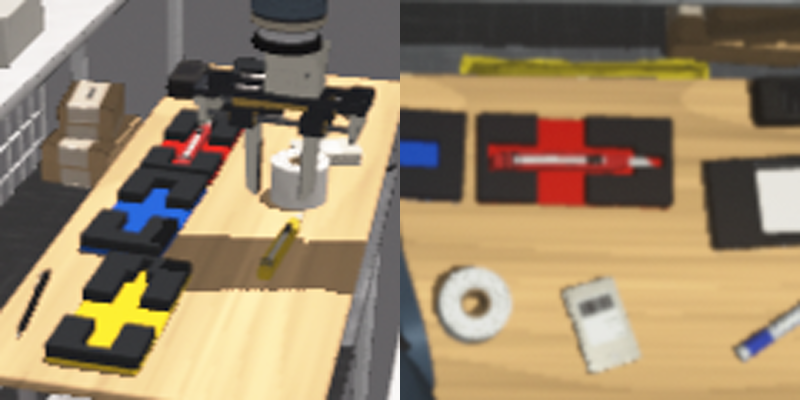

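The right crop shows the red cutter centred in the red cut-out (490–662, 160), with the blade in the slot. Next is the yellow cutter, under the gripper.

Request:
servo_tool(targets=[{"tx": -0.004, "ty": -0.011, "tz": 0.08, "rx": 0.0007, "ry": 0, "rz": 0, "jaw": 0.5}, {"tx": -0.004, "ty": -0.011, "tz": 0.16, "rx": 0.0007, "ry": 0, "rz": 0, "jaw": 0.5}, {"tx": -0.004, "ty": -0.011, "tz": 0.22, "rx": 0.0007, "ry": 0, "rz": 0, "jaw": 0.5}, {"tx": -0.004, "ty": -0.011, "tz": 0.236, "rx": 0.0007, "ry": 0, "rz": 0, "jaw": 0.5}, {"tx": -0.004, "ty": -0.011, "tz": 0.236, "rx": 0.0007, "ry": 0, "rz": 0, "jaw": 0.5}, {"tx": -0.004, "ty": -0.011, "tz": 0.236, "rx": 0.0007, "ry": 0, "rz": 0, "jaw": 0.8}, {"tx": -0.004, "ty": -0.011, "tz": 0.236, "rx": 0.0007, "ry": 0, "rz": 0, "jaw": 1}, {"tx": -0.004, "ty": -0.011, "tz": 0.236, "rx": 0.0007, "ry": 0, "rz": 0, "jaw": 1}, {"tx": -0.004, "ty": -0.011, "tz": 0.236, "rx": 0.0007, "ry": 0, "rz": 0, "jaw": 1}, {"tx": -0.004, "ty": -0.011, "tz": 0.236, "rx": 0.0007, "ry": 0, "rz": 0, "jaw": 1}, {"tx": -0.004, "ty": -0.011, "tz": 0.236, "rx": 0.0007, "ry": 0, "rz": 0, "jaw": 1}, {"tx": -0.004, "ty": -0.011, "tz": 0.236, "rx": 0.0007, "ry": 0, "rz": 0, "jaw": 1}])

```text
time: 7.8
tool_pos: [0.4382, 0.1585, 0.1443]
orientation: [[0.072, 0.997, 0.0], [0.997, -0.072, 0.004], [0.004, -0.0, -1.0]]
ft_force: [-0.2, -0.5, 5.3]
gripper_width: 0.198
finger_force: 25.0
```

```bash
python3 g.py "(.4383,.1576,.2,-4),(.5704,.3586,.2,-.8),(.5704,.3586,.1535,-.8)"
```

```text
t 7.8 tcp [0.4382 0.1585 0.1443] ya -4.1 w 18.4 f 25.0 [-0.2 -0.5  5.3]
(0.4383, 0.1576, 0.2, -4) t [-0.002, 0.001, -0.186] r [-0.0, -0.0006, -0.0003] rows>= 2
(0.5704, 0.3586, 0.2, -0.8) t [0.697, 0.392, -0.183] r [-0.0, -0.0006, -0.0092] rows>= 5
(0.5704, 0.3586, 0.1535, -0.8) t [0.697, 0.392, -0.028] r [-0.0, -0.0006, -0.0092] rows>= 5
```

Request:
servo_tool(targets=[{"tx": 0, "ty": 0, "tz": -0.1, "rx": 0, "ry": 0, "rz": 0, "jaw": 1}, {"tx": 0, "ty": 0, "tz": -0.19, "rx": 0, "ry": 0, "rz": 0, "jaw": 1}, {"tx": 0.12, "ty": 0.07, "tz": -0.19, "rx": 0, "ry": 0, "rz": -0.004, "jaw": 1}, {"tx": 0.26, "ty": 0.15, "tz": -0.19, "rx": 0, "ry": 0, "rz": -0.009, "jaw": 1}, {"tx": 0.4, "ty": 0.23, "tz": -0.19, "rx": 0, "ry": 0, "rz": -0.009, "jaw": 1}, {"tx": 0.54, "ty": 0.31, "tz": -0.19, "rx": 0, "ry": -0.0006, "rz": -0.009, "jaw": 1}, {"tx": 0.65, "ty": 0.37, "tz": -0.19, "rx": 0, "ry": -0.0006, "rz": -0.009, "jaw": 1}, {"tx": 0.697, "ty": 0.392, "tz": -0.19, "rx": 0, "ry": -0.0006, "rz": -0.009, "jaw": 1}, {"tx": 0.697, "ty": 0.392, "tz": -0.19, "rx": 0, "ry": -0.0006, "rz": -0.009, "jaw": 1}, {"tx": 0.697, "ty": 0.392, "tz": -0.19, "rx": 0, "ry": -0.0006, "rz": -0.009, "jaw": 1}, {"tx": 0.697, "ty": 0.392, "tz": -0.19, "rx": 0, "ry": -0.0006, "rz": -0.009, "jaw": 1}])

```text
time: 8.9
tool_pos: [0.5698, 0.3575, 0.2015]
orientation: [[0.016, 1.0, -0.001], [1.0, -0.016, -0.001], [-0.001, -0.001, -1.0]]
ft_force: [-1.1, -0.2, -1.0]
gripper_width: 0.196
finger_force: 25.0
```

```bash
python3 g.py "(.5704,.3586,.175,-.8),(.5704,.3586,.1535,-.8)"
python3 - <<'E'
from workcell import cams,r
from h import *
for n in("side","top"):
    c=cams.read_camera(n); T=r.get_obs()["tool_pos"]; np.savez(n+"3.npz",**c);P=cloud(c);H=cv2.cvtColor(c["pixels"],cv2.COLOR_RGB2HSV).astype(int)
    q=P-T; m=(abs(q[...,0])<.02)&(abs(q[...,1])<.12)&(q[...,2]>-.015)&(q[...,2]<.03)&(c["z_map"]>0)
    p=q[m&(H[...,0]>20)&(H[...,0]<35)&(H[...,1]>100)]; print(n,T.round(4),len(p)); 
    if len(p): print(np.percentile(p[:,1],[0,2,50,98,100]).round(4),np.percentile(p[:,2],[2,50,98]).round(4),np.percentile(p[:,0],[2,50,98]).round(4),rect(p[:,:2]))
E
```

```text
t 8.9 tcp [0.5698 0.3575 0.2015] ya -0.9 w 18.3 f 25.0 [-1.1 -0.2 -1. ]
(0.5704, 0.3586, 0.175, -0.8) t [0.004, 0.002, 0.088] r [-0.0002, 0.0001, -0.0003] rows>= 1
(0.5704, 0.3586, 0.1535, -0.8) t [0.004, 0.002, 0.16] r [-0.0002, 0.0001, -0.0003] rows>= 1
side [0.57   0.3575 0.2017] 101
[-0.0233 -0.0193  0.0439  0.0694  0.0707] [-0.0018  0.0074  0.0106] [-0.0092 -0.0029  0.0088] [-0.7, 23.6, 94.1, 18.9, -87.5]
top [0.57   0.3576 0.2018] 2
[-0.0794 -0.0793 -0.0768 -0.0744 -0.0743] [0.0038 0.0075 0.0112] [-0.0066 -0.0034 -0.0001] [-3.4, -76.8, 8.5, 0.0, 36.9]
```

Request:
servo_tool(targets=[{"tx": 0.007, "ty": 0.002, "tz": 0.04, "rx": 0, "ry": 0, "rz": 0, "jaw": 1}, {"tx": 0.007, "ty": 0.002, "tz": 0.08, "rx": 0, "ry": 0, "rz": 0, "jaw": 1}, {"tx": 0.007, "ty": 0.002, "tz": 0.12, "rx": 0, "ry": 0, "rz": 0, "jaw": 1}, {"tx": 0.007, "ty": 0.002, "tz": 0.15, "rx": 0, "ry": 0, "rz": 0, "jaw": 1}, {"tx": 0.007, "ty": 0.002, "tz": 0.162, "rx": 0, "ry": 0, "rz": 0, "jaw": 1}, {"tx": 0.007, "ty": 0.002, "tz": 0.162, "rx": 0, "ry": 0, "rz": 0, "jaw": 1}, {"tx": 0.007, "ty": 0.002, "tz": 0.162, "rx": 0, "ry": 0, "rz": 0, "jaw": 1}])

```text
time: 9.7
tool_pos: [0.5709, 0.3605, 0.1527]
orientation: [[0.015, 1.0, -0.001], [1.0, -0.015, -0.0], [-0.0, -0.001, -1.0]]
ft_force: [0.5, -0.3, -0.4]
gripper_width: 0.193
finger_force: 25.0
```

Request:
servo_tool(targets=[{"tx": 0, "ty": 0, "tz": 0, "rx": 0, "ry": 0, "rz": 0, "jaw": 0.7}, {"tx": 0, "ty": 0, "tz": 0, "rx": 0, "ry": 0, "rz": 0, "jaw": 0.7}, {"tx": 0, "ty": 0, "tz": 0, "rx": 0, "ry": 0, "rz": 0, "jaw": 0.7}, {"tx": 0, "ty": 0, "tz": -0.06, "rx": 0, "ry": 0, "rz": 0, "jaw": 0.7}, {"tx": 0, "ty": 0, "tz": -0.15, "rx": 0, "ry": 0, "rz": 0, "jaw": 0.6}, {"tx": 0, "ty": 0, "tz": -0.28, "rx": 0, "ry": 0, "rz": 0, "jaw": 0.2}, {"tx": -0.12, "ty": -0.1, "tz": -0.28, "rx": 0, "ry": 0, "rz": 0.02, "jaw": 0}, {"tx": -0.25, "ty": -0.18, "tz": -0.28, "rx": 0, "ry": 0, "rz": 0.04, "jaw": 0}, {"tx": -0.4, "ty": -0.2, "tz": -0.28, "rx": 0, "ry": 0, "rz": 0.06, "jaw": 0}, {"tx": -0.55, "ty": -0.22, "tz": -0.28, "rx": 0, "ry": 0, "rz": 0.08, "jaw": 0}, {"tx": -0.7, "ty": -0.25, "tz": -0.28, "rx": 0, "ry": 0, "rz": 0.1, "jaw": 0}, {"tx": -0.85, "ty": -0.3, "tz": -0.28, "rx": 0, "ry": 0, "rz": 0.12, "jaw": 0}, {"tx": -0.98, "ty": -0.35, "tz": -0.28, "rx": 0, "ry": 0, "rz": 0.14, "jaw": 0}, {"tx": -0.98, "ty": -0.35, "tz": -0.28, "rx": 0, "ry": 0, "rz": 0.16, "jaw": 0}, {"tx": -0.98, "ty": -0.35, "tz": -0.28, "rx": 0, "ry": 0, "rz": 0.18, "jaw": 0}, {"tx": -0.98, "ty": -0.35, "tz": -0.28, "rx": 0, "ry": 0, "rz": 0.196, "jaw": 0}])

```text
time: 11.3
tool_pos: [0.4615, 0.0677, 0.2374]
orientation: [[0.95, 0.313, 0.0], [0.313, -0.95, -0.0], [-0.0, 0.0, -1.0]]
ft_force: [-0.0, -0.2, 0.3]
gripper_width: 1.001
finger_force: 0.0
```

```bash
python3 g.py "(.426,-.129,.23,-71.5),(.426,-.129,.1515,-71.5)"
```

```text
t 11.3 tcp [0.4615 0.0677 0.2374] ya -71.8 w 93.1 f 0.0 [-0.  -0.2  0.3]
(0.426, -0.129, 0.23, -71.5) t [-0.318, 0.586, 0.025] r [0.0, 0.0, -0.0007] rows>= 5
(0.426, -0.129, 0.1515, -71.5) t [-0.318, 0.586, 0.286] r [0.0, 0.0, -0.0007] rows>= 5
```

Request:
servo_tool(targets=[{"tx": -0.08, "ty": 0.14, "tz": 0, "rx": 0, "ry": 0, "rz": 0, "jaw": 0}, {"tx": -0.16, "ty": 0.28, "tz": 0, "rx": 0, "ry": 0, "rz": 0, "jaw": 0}, {"tx": -0.24, "ty": 0.42, "tz": 0, "rx": 0, "ry": 0, "rz": 0, "jaw": 0}, {"tx": -0.3, "ty": 0.55, "tz": 0, "rx": 0, "ry": 0, "rz": 0, "jaw": 0}, {"tx": -0.318, "ty": 0.586, "tz": 0, "rx": 0, "ry": 0, "rz": 0, "jaw": 0}, {"tx": -0.318, "ty": 0.586, "tz": 0.05, "rx": 0, "ry": 0, "rz": 0, "jaw": 0}, {"tx": -0.318, "ty": 0.586, "tz": 0.13, "rx": 0, "ry": 0, "rz": 0, "jaw": 0}, {"tx": -0.318, "ty": 0.586, "tz": 0.21, "rx": 0, "ry": 0, "rz": 0, "jaw": 0}, {"tx": -0.318, "ty": 0.586, "tz": 0.27, "rx": 0, "ry": 0, "rz": 0, "jaw": 0}, {"tx": -0.318, "ty": 0.586, "tz": 0.286, "rx": 0, "ry": 0, "rz": 0, "jaw": 0}, {"tx": -0.318, "ty": 0.586, "tz": 0.286, "rx": 0, "ry": 0, "rz": 0, "jaw": 0}, {"tx": -0.318, "ty": 0.586, "tz": 0.286, "rx": 0, "ry": 0, "rz": 0, "jaw": 0.3}, {"tx": -0.318, "ty": 0.586, "tz": 0.286, "rx": 0, "ry": 0, "rz": 0, "jaw": 0.6}, {"tx": -0.318, "ty": 0.586, "tz": 0.286, "rx": 0, "ry": 0, "rz": 0, "jaw": 1}, {"tx": -0.318, "ty": 0.586, "tz": 0.286, "rx": 0, "ry": 0, "rz": 0, "jaw": 1}, {"tx": -0.318, "ty": 0.586, "tz": 0.286, "rx": 0, "ry": 0, "rz": 0, "jaw": 1}, {"tx": -0.318, "ty": 0.586, "tz": 0.286, "rx": 0, "ry": 0, "rz": 0, "jaw": 1}])

```text
time: 13.0
tool_pos: [0.4271, -0.129, 0.1515]
orientation: [[0.948, 0.318, -0.0], [0.318, -0.948, -0.001], [-0.0, 0.0, -1.0]]
ft_force: [-0.5, -0.3, 1.7]
gripper_width: 0.552
finger_force: 25.0
```

```bash
python3 g.py "(.426,-.129,.21,-71.5),(.5613,-.3495,.21,3.9),(.5613,-.3495,.166,3.9)"
```

```text
t 13.0 tcp [ 0.4271 -0.129   0.1515] ya -71.4 w 51.4 f 25.0 [-0.5 -0.3  1.7]
(0.426, -0.129, 0.21, -71.5) t [-0.003, -0.001, -0.195] r [0.0001, 0.0001, 0.0002] rows>= 2
(0.5613, -0.3495, 0.21, 3.9) t [0.19, 0.839, -0.195] r [0.0, 0.0001, -0.2093] rows>= 9
(0.5613, -0.3495, 0.166, 3.9) t [0.19, 0.839, -0.048] r [0.0, 0.0001, -0.2093] rows>= 9
```

Request:
servo_tool(targets=[{"tx": 0, "ty": 0, "tz": -0.1, "rx": 0, "ry": 0, "rz": 0, "jaw": 1}, {"tx": 0, "ty": 0, "tz": -0.2, "rx": 0, "ry": 0, "rz": 0, "jaw": 1}, {"tx": 0.02, "ty": 0.12, "tz": -0.2, "rx": 0, "ry": 0, "rz": -0.02, "jaw": 1}, {"tx": 0.05, "ty": 0.22, "tz": -0.2, "rx": 0, "ry": 0, "rz": -0.04, "jaw": 1}, {"tx": 0.07, "ty": 0.32, "tz": -0.2, "rx": 0, "ry": 0, "rz": -0.06, "jaw": 1}, {"tx": 0.1, "ty": 0.42, "tz": -0.2, "rx": 0, "ry": 0, "rz": -0.08, "jaw": 1}, {"tx": 0.12, "ty": 0.52, "tz": -0.2, "rx": 0, "ry": 0, "rz": -0.1, "jaw": 1}, {"tx": 0.14, "ty": 0.62, "tz": -0.2, "rx": 0, "ry": 0, "rz": -0.12, "jaw": 1}, {"tx": 0.16, "ty": 0.72, "tz": -0.2, "rx": 0, "ry": 0, "rz": -0.14, "jaw": 1}, {"tx": 0.18, "ty": 0.8, "tz": -0.2, "rx": 0, "ry": 0, "rz": -0.16, "jaw": 1}, {"tx": 0.19, "ty": 0.839, "tz": -0.2, "rx": 0, "ry": 0, "rz": -0.18, "jaw": 1}, {"tx": 0.19, "ty": 0.839, "tz": -0.195, "rx": 0, "ry": 0, "rz": -0.2, "jaw": 1}, {"tx": 0.19, "ty": 0.839, "tz": -0.195, "rx": 0, "ry": 0, "rz": -0.2093, "jaw": 1}, {"tx": 0.19, "ty": 0.839, "tz": -0.195, "rx": 0, "ry": 0, "rz": -0.2093, "jaw": 1}, {"tx": 0.19, "ty": 0.839, "tz": -0.195, "rx": 0, "ry": 0, "rz": -0.2093, "jaw": 1}])

```text
time: 14.5
tool_pos: [0.5611, -0.3493, 0.2096]
orientation: [[-0.066, 0.998, -0.001], [0.998, 0.066, 0.0], [0.0, -0.001, -1.0]]
ft_force: [-0.8, 0.6, -1.2]
gripper_width: 0.551
finger_force: 25.0
```

```bash
python3 - <<'E'
from workcell import cams,r
from h import *
im=[]
for n,sl in(("side",np.s_[70:170,210:310]),("top",np.s_[110:250,350:490])):
    c=cams.read_camera(n); T=r.get_obs()["tool_pos"]; np.savez(n+"4.npz",**c);P=cloud(c);H=cv2.cvtColor(c["pixels"],cv2.COLOR_RGB2HSV).astype(int)
    q=P-T; m=(abs(q[...,0])<.05)&(abs(q[...,1])<.08)&(q[...,2]>-.02)&(q[...,2]<.02)&(c["z_map"]>0)
    p=q[m&(H[...,1]<60)&(H[...,2]>90)]; print(n,T.round(4),len(p)); 
    if len(p): print(np.percentile(p[:,1],[0,2,50,98,100]).round(4),np.percentile(p[:,2],[2,50,98]).round(4),np.percentile(p[:,0],[2,50,98]).round(4),rect(p[:,:2]))
    im.append(cv2.resize(c["pixels"][sl][...,::-1],(400,400),interpolation=cv2.INTER_CUBIC))
cv2.imwrite("pics/c4.png",np.hstack(im))
E
python3 g.py "(.5613,-.3495,.21,3.9),(.5613,-.3495,.166,3.9)"
```

```text
side [ 0.5611 -0.3493  0.2097] 159
[-0.0489 -0.0445  0.0167  0.0511  0.0546] [-0.0106  0.0065  0.0167] [-0.0354 -0.0014  0.0349] [2.9, 4.8, 97.7, 71.8, -64.4]
top [ 0.5612 -0.3493  0.2098] 88
[0.0299 0.0325 0.0404 0.0472 0.0489] [-0.0108  0.0069  0.0121] [-0.0298 -0.0085  0.0174] [-6.2, 39.7, 48.7, 16.6, 5.5]
t 14.6 tcp [ 0.5612 -0.3493  0.2098] ya 3.8 w 51.8 f 25.0 [-0.2  0.9 -0.9]
(0.5613, -0.3495, 0.21, 3.9) t [-0.001, 0.0, -0.001] r [-0.0001, 0.0, -0.0002] rows>= 1
(0.5613, -0.3495, 0.166, 3.9) t [-0.001, 0.001, 0.146] r [-0.0001, 0.0, -0.0002] rows>= 1
```

View pics/c4.png

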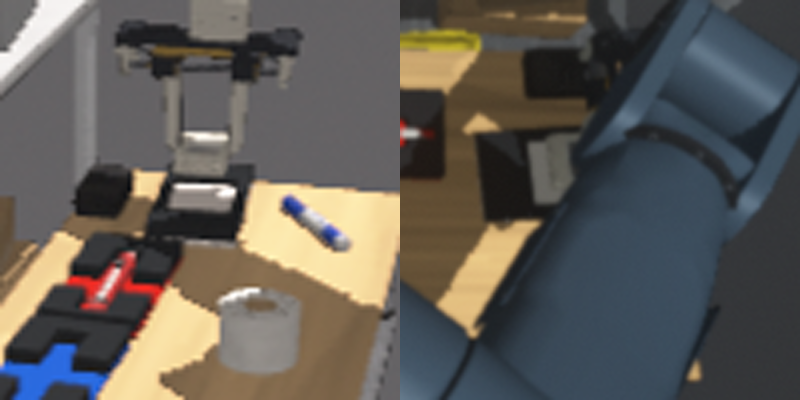

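The left crop shows the tags held level above the white module at (205,150), and the black item at (100,190) is clear. I'll lower with a slight -y correction and release.

Request:
servo_tool(targets=[{"tx": -0.006, "ty": 0.001, "tz": 0.05, "rx": 0, "ry": 0, "rz": 0, "jaw": 1}, {"tx": -0.006, "ty": 0.001, "tz": 0.09, "rx": 0, "ry": 0, "rz": 0, "jaw": 1}, {"tx": -0.006, "ty": 0.001, "tz": 0.12, "rx": 0, "ry": 0, "rz": 0, "jaw": 1}, {"tx": -0.006, "ty": 0.001, "tz": 0.14, "rx": 0, "ry": 0, "rz": 0, "jaw": 1}, {"tx": -0.006, "ty": 0.001, "tz": 0.147, "rx": 0, "ry": 0, "rz": 0, "jaw": 1}, {"tx": -0.006, "ty": 0.001, "tz": 0.147, "rx": 0, "ry": 0, "rz": 0, "jaw": 1}, {"tx": -0.006, "ty": 0.001, "tz": 0.147, "rx": 0, "ry": 0, "rz": 0, "jaw": 1}])

```text
time: 15.3
tool_pos: [0.5617, -0.3512, 0.1657]
orientation: [[-0.068, 0.998, -0.0], [0.998, 0.068, -0.0], [-0.0, -0.0, -1.0]]
ft_force: [-0.7, 0.2, -0.9]
gripper_width: 0.555
finger_force: 25.0
```

```bash
python3 g.py "(.4349,-.3295,.225,34)"
python3 - <<'E'
from h import *
c=dict(np.load("top2.npz"));P=cloud(c);d=dict(np.load("top0.npz"));
for n in("top0","top2"):
    c=dict(np.load(n+".npz"));P=cloud(c)
    m=(P[...,0]>.37)&(P[...,0]<.5)&(P[...,1]>-.43)&(P[...,1]<-.25)&(P[...,2]>.1475)&(P[...,2]<.17)
    p=P[m]; mu=p[:,:2].mean(0); w,v=np.linalg.eigh(np.cov(p[:,:2].T)); e=v[:,1]; s=(p[:,:2]-mu)@e
    print(n,mu.round(4),"ang",np.degrees(np.arctan(e[1]/e[0])).round(1),"mid",(mu+e*(s.min()+s.max())/2).round(4),(s.max()-s.min()).round(4))
E
```

```text
t 15.3 tcp [ 0.5617 -0.3512  0.1657] ya 3.9 w 51.6 f 25.0 [-0.7  0.2 -0.9]
(0.4349, -0.3295, 0.225, 34) t [0.101, -0.417, -0.198] r [-0.0001, 0.0, -0.0836] rows>= 4
top0 [ 0.4339 -0.328 ] ang -58.8 mid [ 0.4353 -0.3302] 0.1931
top2 [ 0.4349 -0.3279] ang -57.5 mid [ 0.4384 -0.3334] 0.1671
```

Request:
servo_tool(targets=[{"tx": 0, "ty": 0, "tz": 0, "rx": 0, "ry": 0, "rz": 0, "jaw": 0.25}, {"tx": 0, "ty": 0, "tz": 0, "rx": 0, "ry": 0, "rz": 0, "jaw": 0.25}, {"tx": 0, "ty": 0, "tz": 0, "rx": 0, "ry": 0, "rz": 0, "jaw": 0.25}, {"tx": 0, "ty": 0, "tz": 0, "rx": 0, "ry": 0, "rz": 0, "jaw": 0.25}, {"tx": 0, "ty": 0, "tz": -0.06, "rx": 0, "ry": 0, "rz": 0, "jaw": 0.25}, {"tx": 0, "ty": 0, "tz": -0.14, "rx": 0, "ry": 0, "rz": 0, "jaw": 0.25}, {"tx": 0, "ty": -0.1, "tz": -0.2, "rx": 0, "ry": 0, "rz": -0.02, "jaw": 0.4}, {"tx": 0.05, "ty": -0.25, "tz": -0.2, "rx": 0, "ry": 0, "rz": -0.04, "jaw": 0.5}, {"tx": 0.1, "ty": -0.4, "tz": -0.2, "rx": 0, "ry": 0, "rz": -0.06, "jaw": 0.5}, {"tx": 0.101, "ty": -0.417, "tz": -0.2, "rx": 0, "ry": 0, "rz": -0.0794, "jaw": 0.5}, {"tx": 0.101, "ty": -0.417, "tz": -0.2, "rx": 0, "ry": 0, "rz": -0.0794, "jaw": 0.5}, {"tx": 0.101, "ty": -0.417, "tz": -0.2, "rx": 0, "ry": 0, "rz": -0.0794, "jaw": 0.5}, {"tx": 0.101, "ty": -0.417, "tz": -0.2, "rx": 0, "ry": 0, "rz": -0.0794, "jaw": 0.5}])

```text
time: 16.6
tool_pos: [0.4355, -0.3297, 0.2257]
orientation: [[-0.535, 0.845, -0.0], [0.845, 0.535, -0.0], [-0.0, -0.001, -1.0]]
ft_force: [0.0, 0.9, -0.8]
gripper_width: 0.5
finger_force: 0.0
```

```bash
python3 g.py "(.435,-.3297,.1435,32.5)"
python3 - <<'E'
from workcell import cams,r
from h import *
im=[]
for n,sl in(("side",np.s_[90:190,210:310]),("top",np.s_[110:250,350:490])):
    c=cams.read_camera(n); np.savez(n+"5.npz",**c)
    im.append(cv2.resize(c["pixels"][sl][...,::-1],(400,400),interpolation=cv2.INTER_CUBIC))
cv2.imwrite("pics/c5.png",np.hstack(im))
E
```

```text
t 16.6 tcp [ 0.4355 -0.3297  0.2257] ya 32.4 w 46.5 f 0.0 [ 0.   0.9 -0.8]
(0.435, -0.3297, 0.1435, 32.5) t [0.001, -0.001, 0.274] r [-0.0001, 0.0, -0.0004] rows>= 2
```

View pics/c5.png

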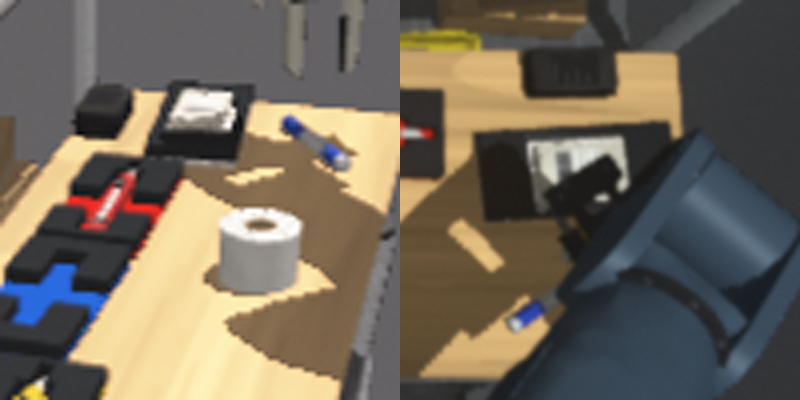

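The tags lie in the white pocket (left crop ~(200,108); right crop ~(580,165)). The marker is undisturbed at (315,142) in the left crop. Next I grip the marker.

Request:
servo_tool(squeeze=15, targets=[{"tx": 0, "ty": -0.001, "tz": 0.08, "rx": 0, "ry": 0, "rz": 0, "jaw": 0.5}, {"tx": 0, "ty": -0.001, "tz": 0.16, "rx": 0, "ry": 0, "rz": 0, "jaw": 0.5}, {"tx": 0, "ty": -0.001, "tz": 0.23, "rx": 0, "ry": 0, "rz": 0, "jaw": 0.5}, {"tx": 0, "ty": -0.001, "tz": 0.262, "rx": 0, "ry": 0, "rz": 0, "jaw": 0.5}, {"tx": 0, "ty": -0.001, "tz": 0.272, "rx": 0, "ry": 0, "rz": 0, "jaw": 0.5}, {"tx": 0, "ty": -0.001, "tz": 0.272, "rx": 0, "ry": 0, "rz": 0, "jaw": 0.5}, {"tx": 0, "ty": -0.001, "tz": 0.272, "rx": 0, "ry": 0, "rz": 0, "jaw": 0.7}, {"tx": 0, "ty": -0.001, "tz": 0.272, "rx": 0, "ry": 0, "rz": 0, "jaw": 0.85}, {"tx": 0, "ty": -0.001, "tz": 0.272, "rx": 0, "ry": 0, "rz": 0, "jaw": 1}, {"tx": 0, "ty": -0.001, "tz": 0.272, "rx": 0, "ry": 0, "rz": 0, "jaw": 1}, {"tx": 0, "ty": -0.001, "tz": 0.272, "rx": 0, "ry": 0, "rz": 0, "jaw": 1}, {"tx": 0, "ty": -0.001, "tz": 0.272, "rx": 0, "ry": 0, "rz": 0, "jaw": 1}])

```text
time: 17.9
tool_pos: [0.4345, -0.3297, 0.1444]
orientation: [[-0.537, 0.843, -0.0], [0.843, 0.537, -0.001], [-0.0, -0.001, -1.0]]
ft_force: [-1.5, -0.7, 2.6]
gripper_width: 0.179
finger_force: 14.9
```

```bash
python3 g.py "(.435,-.3297,.225,32.5),(.50,-.08,.23,-3),(.50,-.08,.23,-3,6)"
```

```text
t 17.9 tcp [ 0.4345 -0.3297  0.1444] ya 32.5 w 16.6 f 14.9 [-1.5 -0.7  2.6]
(0.435, -0.3297, 0.225, 32.5) t [-0.001, 0.001, -0.269] r [-0.0001, 0.0, 0.0] rows>= 2
(0.5, -0.08, 0.23, -3) t [0.585, 0.631, -0.286] r [-0.0001, 0.0001, 0.0986] rows>= 6
(0.5, -0.08, 0.23, -3, 6) t [0.585, 0.631, -0.286] r [-0.0162, -0.0051, 0.0985] rows>= 6
```

Request:
servo_tool(targets=[{"tx": 0, "ty": 0, "tz": -0.1, "rx": 0, "ry": 0, "rz": 0, "jaw": 1}, {"tx": 0, "ty": 0, "tz": -0.22, "rx": 0, "ry": 0, "rz": 0, "jaw": 1}, {"tx": 0.05, "ty": 0.06, "tz": -0.286, "rx": 0, "ry": 0, "rz": 0.015, "jaw": 1}, {"tx": 0.15, "ty": 0.17, "tz": -0.286, "rx": 0, "ry": 0, "rz": 0.035, "jaw": 1}, {"tx": 0.25, "ty": 0.28, "tz": -0.286, "rx": 0, "ry": 0, "rz": 0.055, "jaw": 1}, {"tx": 0.35, "ty": 0.39, "tz": -0.286, "rx": -0.005, "ry": -0.002, "rz": 0.075, "jaw": 1}, {"tx": 0.45, "ty": 0.5, "tz": -0.286, "rx": -0.01, "ry": -0.004, "rz": 0.09, "jaw": 1}, {"tx": 0.55, "ty": 0.6, "tz": -0.286, "rx": -0.016, "ry": -0.005, "rz": 0.0985, "jaw": 1}, {"tx": 0.585, "ty": 0.631, "tz": -0.286, "rx": -0.016, "ry": -0.005, "rz": 0.0985, "jaw": 1}, {"tx": 0.585, "ty": 0.631, "tz": -0.286, "rx": -0.016, "ry": -0.005, "rz": 0.0985, "jaw": 1}, {"tx": 0.585, "ty": 0.631, "tz": -0.286, "rx": -0.016, "ry": -0.005, "rz": 0.0985, "jaw": 1}, {"tx": 0.585, "ty": 0.631, "tz": -0.286, "rx": -0.016, "ry": -0.005, "rz": 0.0985, "jaw": 1}])

```text
time: 19.1
tool_pos: [0.4998, -0.0808, 0.2298]
orientation: [[0.053, 0.993, 0.102], [0.999, -0.053, -0.005], [0.0, 0.103, -0.995]]
ft_force: [-0.7, -0.3, 0.4]
gripper_width: 0.175
finger_force: 14.9
```

```bash
python3 g.py "(.58,.1136,.205,-3,6),(.605,.1136,.185,-3,6),(.605,.1136,.155,-3,5)"
python3 - <<'E'
from workcell import cams,r
from h import *
im=[]
for n in("side","top"):
    c=cams.read_camera(n); T=r.get_obs()["tool_pos"]; np.savez(n+"6.npz",**c);P=cloud(c);H=cv2.cvtColor(c["pixels"],cv2.COLOR_RGB2HSV).astype(int)
    q=P-T; m=(abs(q[...,0])<.025)&(abs(q[...,1])<.1)&(q[...,2]>-.012)&(q[...,2]<.025)&(c["z_map"]>0)
    p=q[m]; print(n,T.round(4),len(p)); 
    if len(p): print(np.percentile(p[:,1],[0,2,50,98,100]).round(4),np.percentile(p[:,2],[2,50,98]).round(4),np.percentile(p[:,0],[2,50,98]).round(4),rect(p[:,:2]))
    u,v=proj(c,T)[0].astype(int); u=np.clip(u,50,460); v=max(v,50)
    im.append(cv2.resize(c["pixels"][v-50:v+50,u-50:u+50,::-1],(400,400),interpolation=cv2.INTER_CUBIC))
cv2.imwrite("pics/c6.png",np.hstack(im))
E
```

```text
t 19.1 tcp [ 0.4998 -0.0808  0.2298] ya -3.0 w 16.3 f 14.9 [-0.7 -0.3  0.4]
(0.58, 0.1136, 0.205, -3, 6) t [0.661, 0.223, 0.106] r [-0.0003, -0.0, -0.0001] rows>= 5
(0.605, 0.1136, 0.185, -3, 6) t [0.666, 0.299, 0.181] r [-0.0003, -0.0, -0.0001] rows>= 5
(0.605, 0.1136, 0.155, -3, 5) t [0.666, 0.289, 0.281] r [0.0025, -0.0, -0.0001] rows>= 5
side [ 0.4998 -0.0809  0.2298] 113
[-0.0556 -0.0357  0.0112  0.0712  0.0742] [0.0001 0.0121 0.0245] [-0.0231 -0.0011  0.0197] [-1.0, 10.1, 124.2, 43.6, 73.3]
top [ 0.4998 -0.0808  0.2298] 63
[0.0412 0.0416 0.0557 0.0691 0.0692] [0.0055 0.012  0.0171] [-0.0068  0.0002  0.0078] [0.7, 55.2, 27.6, 15.1, 87.9]
```

View pics/c6.png

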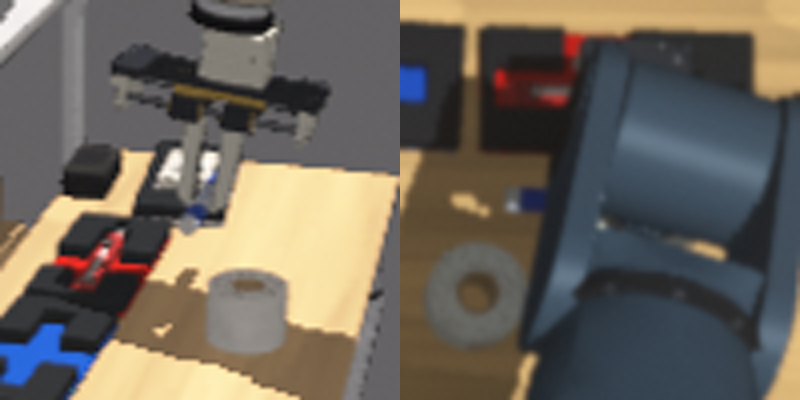

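The marker is held level and centred (left crop ~(200,205); its end in the right crop at (510,198) is 69 mm from the TCP). Moving over the blue module.

Request:
servo_tool(targets=[{"tx": 0.14, "ty": 0.05, "tz": 0.02, "rx": 0, "ry": 0, "rz": 0, "jaw": 1}, {"tx": 0.28, "ty": 0.1, "tz": 0.04, "rx": 0, "ry": 0, "rz": 0, "jaw": 1}, {"tx": 0.42, "ty": 0.14, "tz": 0.06, "rx": 0, "ry": 0, "rz": 0, "jaw": 1}, {"tx": 0.56, "ty": 0.18, "tz": 0.09, "rx": 0, "ry": 0, "rz": 0, "jaw": 1}, {"tx": 0.661, "ty": 0.223, "tz": 0.106, "rx": 0, "ry": 0, "rz": 0, "jaw": 1}, {"tx": 0.666, "ty": 0.299, "tz": 0.15, "rx": 0, "ry": 0, "rz": 0, "jaw": 1}, {"tx": 0.666, "ty": 0.299, "tz": 0.181, "rx": 0, "ry": 0, "rz": 0, "jaw": 1}, {"tx": 0.666, "ty": 0.299, "tz": 0.181, "rx": 0, "ry": 0, "rz": 0, "jaw": 1}, {"tx": 0.666, "ty": 0.297, "tz": 0.21, "rx": 0, "ry": 0, "rz": 0, "jaw": 1}, {"tx": 0.666, "ty": 0.293, "tz": 0.24, "rx": 0.001, "ry": 0, "rz": 0, "jaw": 1}, {"tx": 0.666, "ty": 0.289, "tz": 0.27, "rx": 0.002, "ry": 0, "rz": 0, "jaw": 1}, {"tx": 0.666, "ty": 0.289, "tz": 0.281, "rx": 0.0025, "ry": 0, "rz": 0, "jaw": 1}, {"tx": 0.666, "ty": 0.289, "tz": 0.281, "rx": 0.0025, "ry": 0, "rz": 0, "jaw": 1}, {"tx": 0.666, "ty": 0.289, "tz": 0.281, "rx": 0.0025, "ry": 0, "rz": 0, "jaw": 1}])

```text
time: 20.6
tool_pos: [0.6052, 0.1147, 0.1552]
orientation: [[0.052, 0.995, 0.087], [0.999, -0.052, -0.004], [0.0, 0.087, -0.996]]
ft_force: [0.7, 0.5, -0.6]
gripper_width: 0.178
finger_force: 14.9
```

```bash
python3 g.py "(.606,.1136,.1535,-3,5),(.606,.1136,.2,-3,5),(.52,.1136,.22,-3,5),(.35,.1136,.25,-3,0)"
```

```text
t 20.6 tcp [0.6052 0.1147 0.1552] ya -3.0 w 16.6 f 14.9 [ 0.7  0.5 -0.6]
(0.606, 0.1136, 0.1535, -3, 5) t [-0.004, 0.002, 0.006] r [0.0001, -0.0001, 0.0] rows>= 1
(0.606, 0.1136, 0.2, -3, 5) t [-0.003, 0.016, -0.148] r [0.0001, -0.0001, 0.0] rows>= 1
(0.52, 0.1136, 0.22, -3, 5) t [-0.018, -0.263, -0.24] r [0.0001, -0.0001, 0.0] rows>= 3
(0.35, 0.1136, 0.25, -3, 0) t [-0.048, -0.818, -0.389] r [0.0139, -0.0001, 0.0] rows>= 6
```

Request:
servo_tool(targets=[{"tx": -0.002, "ty": 0.002, "tz": 0.006, "rx": 0, "ry": 0, "rz": 0, "jaw": 1}, {"tx": -0.002, "ty": 0.002, "tz": 0.006, "rx": 0, "ry": 0, "rz": 0, "jaw": 1}, {"tx": -0.002, "ty": 0.002, "tz": 0.006, "rx": 0, "ry": 0, "rz": 0, "jaw": 0.7}, {"tx": -0.002, "ty": 0.002, "tz": 0.006, "rx": 0, "ry": 0, "rz": 0, "jaw": 0.7}, {"tx": -0.002, "ty": 0.002, "tz": 0.006, "rx": 0, "ry": 0, "rz": 0, "jaw": 0.7}, {"tx": -0.002, "ty": 0.002, "tz": 0.006, "rx": 0, "ry": 0, "rz": 0, "jaw": 0.7}, {"tx": -0.002, "ty": 0.006, "tz": -0.04, "rx": 0, "ry": 0, "rz": 0, "jaw": 0.7}, {"tx": -0.002, "ty": 0.011, "tz": -0.1, "rx": 0, "ry": 0, "rz": 0, "jaw": 0.7}, {"tx": -0.003, "ty": 0.016, "tz": -0.15, "rx": 0, "ry": 0, "rz": 0, "jaw": 0.7}, {"tx": -0.01, "ty": -0.1, "tz": -0.2, "rx": 0, "ry": 0, "rz": 0, "jaw": 0.7}, {"tx": -0.02, "ty": -0.263, "tz": -0.24, "rx": 0, "ry": 0, "rz": 0, "jaw": 0.7}, {"tx": -0.03, "ty": -0.4, "tz": -0.3, "rx": 0.005, "ry": 0, "rz": 0, "jaw": 0.7}, {"tx": -0.04, "ty": -0.55, "tz": -0.35, "rx": 0.01, "ry": 0, "rz": 0, "jaw": 0.7}, {"tx": -0.05, "ty": -0.7, "tz": -0.39, "rx": 0.0139, "ry": 0, "rz": 0, "jaw": 0.7}, {"tx": -0.05, "ty": -0.818, "tz": -0.39, "rx": 0.0139, "ry": 0, "rz": 0, "jaw": 0.7}, {"tx": -0.05, "ty": -0.818, "tz": -0.39, "rx": 0.0139, "ry": 0, "rz": 0, "jaw": 0.7}, {"tx": -0.05, "ty": -0.818, "tz": -0.39, "rx": 0.0139, "ry": 0, "rz": 0, "jaw": 0.7}])

```text
time: 22.3
tool_pos: [0.3503, 0.1131, 0.2513]
orientation: [[0.052, 0.999, 0.002], [0.999, -0.052, 0.001], [0.001, 0.002, -1.0]]
ft_force: [0.3, 0.4, 0.2]
gripper_width: 0.298
finger_force: 0.0
```

Run:
```python
from workcell import cams,r
from h import *
im=[]
for n,sl in(("side",np.s_[90:240,170:320]),("top",np.s_[110:230,130:470])):
    c=cams.read_camera(n); np.savez(n+"7.npz",**c);P=cloud(c)
    B={"red":((.600,-.1044),89.4,.014,.157),"yel":((.5702,.3446),89.2,.014,.157),"blue":((.6077,.1136),87.1,.013,.157),"white":((.5613,-.3495),93.9,.033,.167),"roll":((.4406,.0045),90,.05,.18)}
    for k,(cen,a,w,zmin) in B.items():
        a=np.radians(a); y=np.array([np.cos(a),np.sin(a)]); x=np.array([y[1],-y[0]]); q=P[...,:2]-cen; qx,qy=q@x,q@y
        m=(abs(qx)<w)&(abs(qy)<.1)&(c["z_map"]>0)&(P[...,2]>zmin-.006)&(P[...,2]<.2)
        p=np.c_[qx[m],qy[m],P[m][:,2]]
        if len(p): print(n,k,len(p),"x",np.percentile(p[:,0],[2,50,98]).round(4),"y",np.percentile(p[:,1],[1,50,99]).round(4),"z",np.percentile(p[:,2],[10,50,95]).round(4))
    t=c["pixels"][sl][...,::-1]; f=800/t.shape[1] if n=="top" else 1
    cv2.imwrite(f"pics/{n}7.png",cv2.resize(t,None,fx=800/t.shape[1] if n=="top" else 4,fy=800/t.shape[1] if n=="top" else 4,interpolation=cv2.INTER_CUBIC))
```

```text
side red 129 x [-0.0136 -0.0013  0.0133] y [-0.0968  0.0045  0.098 ] z [0.1555 0.1607 0.1649]
side yel 279 x [-0.012  -0.0021  0.0133] y [-0.0982  0.0041  0.0998] z [0.1547 0.1609 0.1648]
side blue 164 x [-0.0116 -0.0043  0.0113] y [-0.0971  0.0136  0.0997] z [0.1581 0.1628 0.1666]
side white 195 x [-0.0302 -0.0007  0.0269] y [-0.0976  0.0253  0.0964] z [0.162  0.1673 0.1747]
side roll 221 x [-0.0327 -0.0001  0.0346] y [-0.0342  0.0142  0.0379] z [0.1787 0.1906 0.1943]
top red 452 x [-0.0116 -0.0018  0.0124] y [-0.0972  0.0015  0.0982] z [0.155  0.1612 0.1668]
top yel 476 x [-0.013  -0.0015  0.0129] y [-0.0973  0.0008  0.0982] z [0.154  0.1614 0.1671]
top blue 438 x [-0.0122 -0.0031  0.012 ] y [-0.0988 -0.0013  0.0993] z [0.1565 0.1634 0.1689]
top white 1096 x [-0.03   -0.0009  0.0305] y [-0.0977  0.0024  0.0981] z [0.1621 0.168  0.1769]
top roll 376 x [-0.0327  0.003   0.0333] y [-0.0354 -0.0067  0.0251] z [0.1894 0.1931 0.1975]
```

View pics/top7.png

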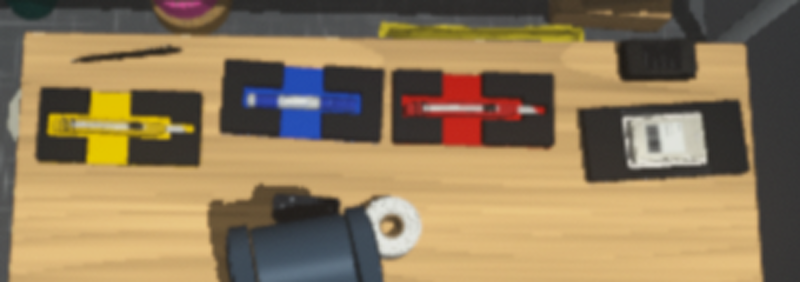

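View pics/side7.png

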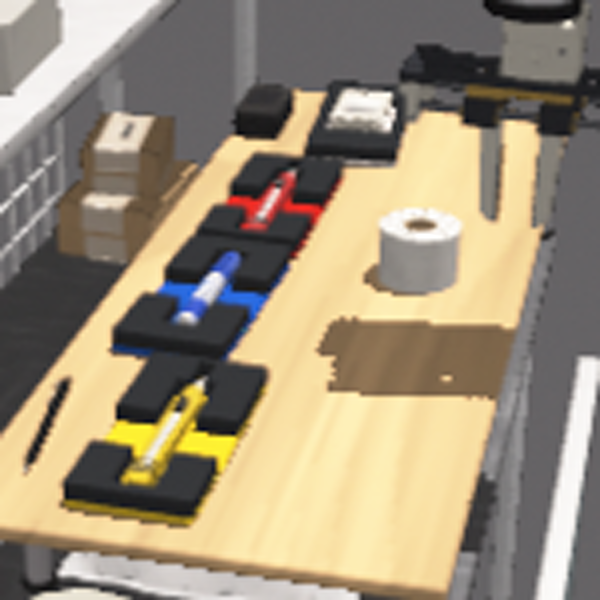

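Both views show each item in its own cut-out, with the blades in the slots at (180,128) and (530,110) in the top view. One last numeric check of centres and heights.

Run:
```python
from h import *
B={"red":((.600,-.1044),89.4,.014,.085),"yel":((.5702,.3446),89.2,.014,.085),"blue":((.6077,.1136),87.1,.014,.075),"white":((.5613,-.3495),93.9,.034,.051)}
for n in("top7","side7"):
    c=dict(np.load(n+".npz"));P=cloud(c);H=cv2.cvtColor(c["pixels"],cv2.COLOR_RGB2HSV).astype(int)
    for k,(cen,a,w,L) in B.items():
        a=np.radians(a); y=np.array([np.cos(a),np.sin(a)]); x=np.array([y[1],-y[0]]); q=P[...,:2]-cen; qx,qy=q@x,q@y
        bright=H[...,2]>(75 if k!="white" else 110)
        m=(abs(qx)<w)&(abs(qy)<.1)&bright&(P[...,2]>(.165 if k=="white" else .1535))&(P[...,2]<.19)
        p=np.c_[qx[m],qy[m]]; z=P[m][:,2]; print(n,k,len(p),"rect in tray frame",rect(p),"z",np.percentile(z,[10,50,90]).round(4))
c0,c7=dict(np.load("side0.npz")),dict(np.load("side7.npz"))
for nm,(cen,z) in {"roll":((.4406,.0045),(.15,.21)),"mug":((.448,.605),(.03,.12))}.items():
    for c in(c0,c7):
        P=cloud(c); m=(np.hypot(P[...,0]-cen[0],P[...,1]-cen[1])<.07)&(P[...,2]>z[0])&(P[...,2]<z[1]); print(nm,P[m].mean(0).round(4))
```

```text
top7 red 328 rect in tray frame [0.1, 0.8, 183.1, 25.3, -88.8] z [0.1566 0.1612 0.1651]
top7 yel 353 rect in tray frame [-0.2, 2.5, 194.0, 26.7, 89.6] z [0.1561 0.1612 0.1658]
top7 blue 279 rect in tray frame [0.3, 1.9, 148.4, 27.6, -89.9] z [0.1575 0.1644 0.1684]
top7 white 524 rect in tray frame [2.6, 4.7, 101.3, 62.0, 88.8] z [0.1696 0.1736 0.177 ]
side7 red 89 rect in tray frame [-0.8, 0.8, 190.0, 23.7, -88.6] z [0.1578 0.161  0.1641]
side7 yel 185 rect in tray frame [1.5, 9.1, 170.3, 24.6, -89.7] z [0.1573 0.1609 0.163 ]
side7 blue 109 rect in tray frame [-2.4, 0.0, 160.9, 20.8, -87.7] z [0.1586 0.1633 0.1662]
side7 white 107 rect in tray frame [0.0, -6.8, 127.8, 58.7, 86.0] z [0.1679 0.1725 0.1746]
roll [0.4398 0.0189 0.1787]
roll [0.44   0.0193 0.1786]
mug [0.4256 0.59   0.0759]
mug [0.4257 0.59   0.0759]
```

Heights match stowed values: cutter tops are about 0.161, the marker top 0.165 and the tags 0.173. All the centres fit, and the mug and roll haven't moved.

```bash
python3 -c "
from workcell import r
print(r.close_job())"
```

```text
the job is handed in; nothing more can be done
None
```

The job is handed in at about 22 s of the 99 s limit: both cutters, the marker and the tags lie in their own cut-outs with the blades in their slots, and the cameras show the mug and label roll unmoved; the hand-in returned no verdict.

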